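# Fit the battery to the bench camera and hold its mast raised

### The job

Get the tin-checking camera ready for a picture: drop the loose battery pack upright into the rectangular pocket in the camera stand's base, fully home, and swing the locking lever shut over it. Then take the rubber grip on the mast, squeeze in the button on its side, pull the mast up past its first stop to its second and last stop, and finish while still holding it up there by the grip, because it sinks when let go. Leave the groceries on the bench where they stand.

Things in the scene. Friction and masses are not known exactly. Their poses are not given: they have to be found in the camera images.
- stand: fixed camera stand; grey base block 150 x 240 x 35 mm (x, y, z) with a steel view plate (8 mm high) in front of its +x side. Origin: centre of the base's underside on the bench; z up, yaw varies. In its axes: pocket centre at (0, +60) mm, lever post at (+50, +60) mm, mast axis at (0, -70) mm. The mast slides in a fixed upright tube (36 mm across at most) whose top is 105 mm above the bench
- pocket (a point): centre of the floor of the battery pocket, 10 mm above the bench; axes as the stand's. The pocket is 60 mm (x) by 38 mm (y) and 25 mm deep, its mouth level with the base's top 35 mm above the bench
- battery: loose battery pack, an upright dark block 56 mm (x) by 34 mm (y) by 60 mm high, 0.15 to 0.3 kg; origin: centre of its underside, z up. Either way round fits. When home its underside is on the pocket's floor and its top is 70 mm above the bench, 35 mm above the base
- lock_lever (a joint): flat steel lever that swings level about an upright post: 0 = shut, against its stop, over the pocket with its knob toward the stand's -x; grows as it opens, clockwise seen from above, to 1.6 rad (pointing to the stand's +y). Light friction (about 0.35 N at the knob), stays where left. The underside of its bar is 74 mm above the bench: it passes over the battery only when that is home
- lever_hinge (a point): on the upright axis of the lever, 78 mm above the bench
- lever_knob (a point): the lever's round upright knob, 14 mm in diameter, 90 mm from the hinge axis; it rises 30 mm above the bar, from 82 to 112 mm above the bench; this point is on its axis at 102 mm
- mast (a joint): how far the telescoping mast (0.4 kg with its camera) is pulled up, m: 0 = down; 0.030 = first stop, where a catch blocks it unless the button is in; 0.095 = second stop, a hard end stop. Slides freely and sinks under its weight when let go (from above the first stop, with the button out, it rests on the catch near 0.044)
- camera (a point): middle of the camera box (45 x 66 x 34 mm), which is fixed to the mast by a level arm along the stand's +x: 155 mm from the mast axis, 32 mm below the grip's centre; the arm's top is 29 mm below the grip's centre
- grip: black rubber grip block at the top of the mast, 30 mm (x) by 34 mm (y) by 44 mm (z), axes as the stand's, and with it the mast and camera; origin: the block's centre, on the mast axis, 150 mm above the bench when the mast is down. Nothing above it
- mast_button (a joint): round button, 18 mm in diameter, in the middle of the grip's +y side; 0 = out (6 mm proud of the face), 0.006 = pressed flush with the face (8 mm at most). The catch is free from about 0.0045 on. Spring: about 2.5 N at 0, 6 N when flush. Pinching the grip across y, one finger on the button and one on the opposite side, presses it
- button_face (a point): centre of the button's outer face; 23 mm from the mast axis toward the stand's +y when out, at the height of the grip's centre
- jar: bystander: amber jar, 58 mm across, 85 mm high; origin at its underside
- flat_tin: bystander: flat tin, 80 mm across, 45 mm high; origin at its underside
- view_tin: bystander: tin 68 mm across, 58 mm high, on the stand's view plate under the camera; origin at its underside
- tin_a: bystander: tall tin, 74 mm across, 110 mm high; origin at its underside
- tin_b: bystander: tall tin, 74 mm across, 110 mm high; origin at its underside
- packet: bystander: upright packet 45 x 100 x 150 mm; origin at its underside
- shampoo: bystander: bottle 50 mm across, 150 mm high; origin at its underside
Things that resemble listed ones, but are neither listed nor needed, are in the scene too. Several things look just like the battery: the one meant starts farthest to the robot's right.

How it is judged (in metres and radians):
On the way, in this order (a step that is already met when the one before it is completed fails the run):
1. the battery stands fully home in the pocket, the lever still open (z of battery in the frame of pocket below 0.003 m and horizontal distance between battery and pocket below 0.006 m and angle between the x axis of battery and the x axis of pocket, either way round below 0.12 rad and angle between battery's own z axis and vertical below 0.08 rad and value of joint lock_lever above 0.5 rad), for 0.2 s.
2. the lever is shut over the seated battery (z of battery in the frame of pocket below 0.003 m and horizontal distance between battery and pocket below 0.006 m and angle between the x axis of battery and the x axis of pocket, either way round below 0.12 rad and angle between battery's own z axis and vertical below 0.08 rad and value of joint lock_lever below 0.12 rad), for 0.2 s.
3. the grip is held and its button squeezed in, the mast not yet raised to the second stop (contact force between the fingers and grip above 3 N and value of joint mast_button above 0.004 m and value of joint mast below 0.08 m), for 0.1 s.
4. the mast is pulled up to its second stop by the grip (value of joint mast above 0.09 m and contact force between the fingers and grip above 3 N), for 0.2 s.
At the end, for the whole second after the job is handed in: the fingers still hold the grip (over 3 N) with the mast within 5 mm of its second stop (above 0.090), still, propped by no grocery; battery upright and home (3 mm of the floor, 6 mm of centre, 0.12 rad); lever shut (under 0.12 rad) (all of step 2 and all of step 4 and linear speed of each of grip, battery below 0.02 m/s and contact force between grip and jar below 0.5 N and contact force between grip and flat_tin below 0.5 N and contact force between grip and view_tin below 0.5 N and contact force between grip and tin_a below 0.5 N and contact force between grip and tin_b below 0.5 N and contact force between grip and packet below 0.5 N and contact force between grip and shampoo below 0.5 N); the arm keeps its last pose, push and grip.
It fails at once if a grocery is shoved over 40 mm (distance of any of jar, flat_tin, view_tin, tin_a, tin_b, packet, shampoo from where it was at the start of the episode above 0.04 m).
It fails at once if a grocery is knocked over (angle between any of jar, flat_tin, view_tin, tin_a, tin_b, packet, shampoo's own z axis and vertical above 0.5 rad).
It also fails if it takes over 69 s, if anything falls off the work surface, if the arm or the gripper's body presses on something with over 40 N, if the wrist force passes 120 N, or if a joint passes its speed limit or range.

### The arm

A 7-joint arm with a two-finger parallel gripper is mounted at the origin on the work surface. World frame = base frame: x ahead of the robot, y to its left, z up, the work surface at z = 0. Lengths are in mm, angles in rad, forces in N, time in s.
With the tool pointing down it reaches from about 425 to 825 mm from the base axis. Payload 3.6 kg.
Tool frame: the origin (TCP) lies between the finger pads; the fingertips stand 11 mm ahead of it and the grasp point (between the pads) lies 8 mm behind it (ctrl.tip_extent is the distance from the TCP to the fingertips, in mm); x points along the fingers, y is the direction in which the jaws open and shut, and the axes are right-handed (so a half turn about x gives the same grasp; the last joint's range is limited). The gripper opens to 85 mm and grips with 20 to 120 N. Pads are 22 mm wide; open, the fingers measure 114 mm over their backs; the gripper's body (76 mm by 85 mm) begins 54 mm behind the grasp point. The pads swing forward as they close: fully open they stand 13 mm farther back than shut.
Start: joints at [-1.337, 0.615, -0.013, 1.423, 0.008, 1.103, -0.04], TCP at [166.945, 628.166, 242.297] pointing down, gripper open.
Joint ranges: [-3.12, 3.12], [-0.3, 2.06], [-1.34, 1.32], [0.26, 2.42], [-1.36, 4.5], [0.01, 1.98], [-2.84, 2.84]. Speed limits (rad/s): [2.79, 2.79, 3.14, 3.14, 3.14, 3.14, 3.14].

### API

Orientations are given as a 3x3 rotation matrix whose columns are the frame's x, y, z axes.
In Python, from plant import sense, eyes, ticket, ctrl gives the robot as it stands. The module is installed in compiled form; this text tells all that it offers.
- The arm moves only by the tool apply_moves, never from a script. Its argument "steps" is a list of rows, each an object with "delta_pos": the shift along the world's x, y, z in cm, a list of three; "dr": the turn, a rotation vector about the world's x, y, z in rad, a list of three; "grip": the closure in counts, from 0 (fully open) to 255 (shut). A call has 1 to 12 rows; each row shifts and turns the pose as measured when the row begins; what a row does not reach is not made up. A row lasts 1/8 s, in which the tool goes at most 62.5 mm and 10.7 degrees, less where a joint would pass 70% of its speed; a pose out of reach is approached as far as the arm can. A call is refused whole if a number of a shift passes 6.25 or a number of a turn 0.188, either way. A call with a gripper value outside its range is refused whole. The fingers move at their own pace and stop on an object; "squeeze" is the grip in N (left out, the last holds). Time passes only in rows, so rows that do not move let the fingers close. It gives the time, the measured TCP pose, the force and the opening at its end, in the units of the state.
- sense(): the state, without advancing time (a new reading comes with each control period).
- eyes.capture(name): name is "scene" or "top"; returns (picture, depth): 480x640x3 uint8, red, green, blue; 480x640 float32, mm along the optical axis (not along the pixel's ray), 0 where there is no reading.
- eyes.camera_model(name): a dict with "camera_matrix" (3x3 intrinsics, pixels), "pose" (4x4, takes a point from camera to world coordinates). Camera axes: x right, y down, z forward; pixel columns grow to the right and rows downward; lengths in mm; the calibration is good to about 2 mm. A picture is of the moment at which its call begins. camera_model takes no time and is no camera call.
- ticket.sign_off(): hands the job in, once; it reports no verdict.
The state is a dict: "t": time; "joints": joint angles; "dq": joint speeds; "joint_torque": joint torques, N m; "position": TCP position; "ee_rot": TCP orientation; "force": force on the tool from outside, world axes, zero at the start; "torque": the same for the moment, N m; "gripper_width": finger opening in mm.
Only numpy, scipy, OpenCV 4.12 (cv2) and the standard library are available. Lean on these libraries where they do the work, as an engineer would, in place of code of your own. Each camera call takes 0.05 s, during which the arm holds its last target.

## Working session

There is one attempt and no reset: what is moved stays moved. The work goes in short steps, Python scripts to look and compute and a tool call to move; the robot and the scene stay as the last step left them, time stands still between calls to the robot, and variables do not carry over. Pictures are saved under pics/ and viewed, and the job is handed in when it is done.

Besides the shell and the picture viewer there is one more tool, called after ">>>" as name([rows], argument=value, ...), one row to a line, values as JSON. apply_moves: Moves the arm, as the interface text tells. Its arguments: {"type":"object","properties":{"steps":{"type":"array","items":{"type":"object","properties":{"delta_pos":{"type":"array","items":{"type":"number"}},"dr":{"type":"array","items":{"type":"number"}},"grip":{"type":"number"}}}},"squeeze":{"type":"number"}},"required":["steps"]}

```bash
mkdir -p pics
python3 - <<'E'
from plant import sense, eyes, ticket, ctrl
import cv2,numpy as np
s=sense()
for k,v in s.items(): print(k,np.round(v,3).tolist())
for n in("scene","top"):
    p,d=eyes.capture(n); cv2.imwrite(f"pics/{n}0.png",p[:,:,::-1]); np.save(f"{n}0.npy",d); np.save(f"{n}0rgb.npy",p)
    m=eyes.camera_model(n); print(n,np.round(m["camera_matrix"],1).tolist(),np.round(m["pose"],3).tolist())
E
```

```text
t 0.0
joints [-1.337, 0.616, -0.013, 1.425, 0.008, 1.103, -0.04]
dq [0.0, 0.0, 0.001, 0.001, -0.001, 0.0, -0.001]
joint_torque [-0.001, -46.922, 0.259, -17.103, 0.01, 0.01, -0.0]
position [166.767, 627.469, 241.118]
ee_rot [[-0.001, 0.257, 0.966], [-0.003, 0.966, -0.257], [-1.0, -0.003, 0.0]]
force [0.487, -0.948, -0.394]
torque [0.004, 0.009, -0.024]
gripper_width 85.787
scene [[613.2, 0.0, 316.4], [0.0, 613.2, 232.3], [0.0, 0.0, 1.0]] [[-0.694, 0.513, -0.505, 1311.964], [0.719, 0.484, -0.498, 840.573], [-0.011, -0.709, -0.705, 1263.494], [0.0, 0.0, 0.0, 1.0]]
top [[552.5, 0.0, 311.1], [0.0, 552.5, 240.9], [0.0, 0.0, 1.0]] [[-0.021, -0.998, 0.062, 414.458], [-1.0, 0.021, -0.002, 38.803], [0.001, -0.062, -0.998, 1482.856], [0.0, 0.0, 0.0, 1.0]]
```

View pics/scene0.png

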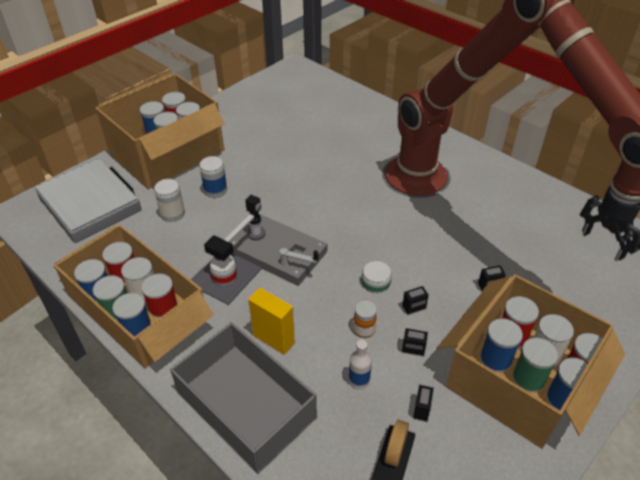

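View pics/top0.png

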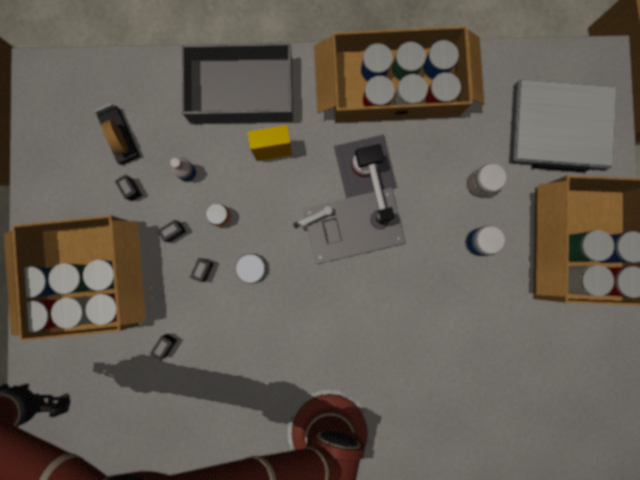

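Top view (+x up, +y left): the battery look-alikes are at top pixels (127,187), (172,231), (202,270) and (163,347), which are scene pixels (424,402), (415,341), (415,299) and (492,277). The black grip at (383,215) and camera at (369,156) are not batteries. Farthest to the robot's right is top (202,270), so I'll check that with a crop and measure it.

```bash
cat > h.py <<'E'
import numpy as np,cv2
from plant import sense, eyes, ticket, ctrl
def pts(n,d):
    m=eyes.camera_model(n);K=m["camera_matrix"];T=np.array(m["pose"])
    v,u=np.mgrid[0:480,0:640]
    c=np.stack([(u-K[0][2])/K[0][0]*d,(v-K[1][2])/K[1][1]*d,d],-1)
    return c@T[:3,:3].T+T[:3,3]
def ray(n,u,v,z):
    m=eyes.camera_model(n);K=np.array(m["camera_matrix"]);T=np.array(m["pose"])
    r=T[:3,:3]@np.linalg.inv(K)@np.array([u,v,1.]);o=T[:3,3]
    return o+r*(z-o[2])/r[2]
def proj(n,p):
    m=eyes.camera_model(n);K=np.array(m["camera_matrix"]);T=np.array(m["pose"])
    c=T[:3,:3].T@(np.array(p,float)-T[:3,3]);c=K@c;return c[:2]/c[2]
E
python3 - <<'E'
from h import *
for n in("top","scene"):
    d=np.load(f"{n}0.npy");P=pts(n,d);np.save(n+"P.npy",P)
    bad=(d==0).mean();print(n,"nodepth",bad)
P=np.load("topP.npy")
for u,v in [(127,187),(172,231),(202,270),(163,347),(383,215),(369,156),(218,215),(250,268),(360,250),(300,300)]:print((u,v),P[v,u].round(1))
im=np.load("top0rgb.npy")[:,:,::-1]
a=cv2.resize(im[120:280,290:420],None,fx=4,fy=4,interpolation=cv2.INTER_CUBIC)[:600]
cv2.imwrite("pics/c1.png",a)
sc=np.load("scene0rgb.npy")[:,:,::-1]
b=cv2.resize(im[240:300,170:280],None,fx=5,fy=5,interpolation=cv2.INTER_CUBIC)
c=cv2.resize(sc[270:330,360:470],None,fx=5,fy=5,interpolation=cv2.INTER_CUBIC)
cv2.imwrite("pics/c2.png",np.vstack([b,c]))
cv2.imwrite("pics/c3.png",cv2.resize(sc[180:310,190:340],None,fx=4.5,fy=4.5,interpolation=cv2.INTER_CUBIC))
E
```

```text
top nodepth 0.004033203125
scene nodepth 0.011741536458333333
(127, 187) [652.  508.1  65.6]
(172, 231) [536.  394.1  59.4]
(202, 270) [433.7 317.6  59. ]
(163, 347) [239.7 418.7  59.3]
(383, 215) [ 553.7 -136.8  174.4]
(369, 156) [ 705.  -111.8  134.7]
(218, 215) [571.7 269.9  89.1]
(250, 268) [436.4 195.1  49.1]
(360, 250) [477.7 -92.6  33.1]
(300, 300) [348.9  68.2  -1.1]
```

View pics/c1.png

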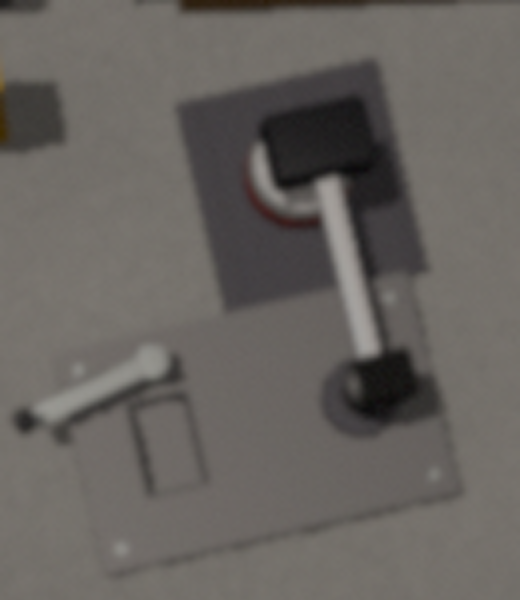

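View pics/c2.png

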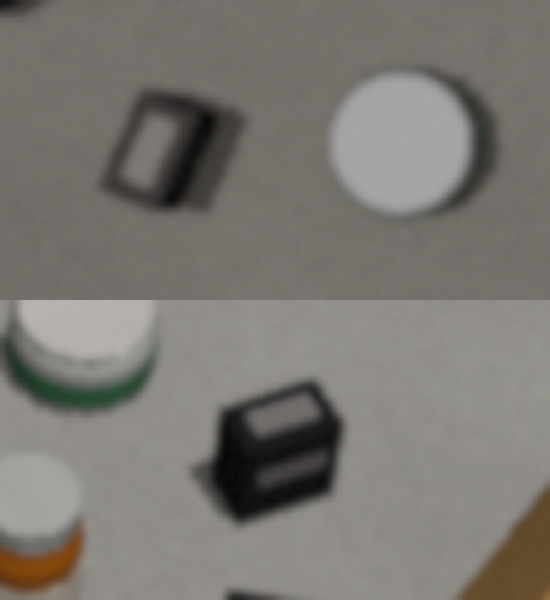

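View pics/c3.png

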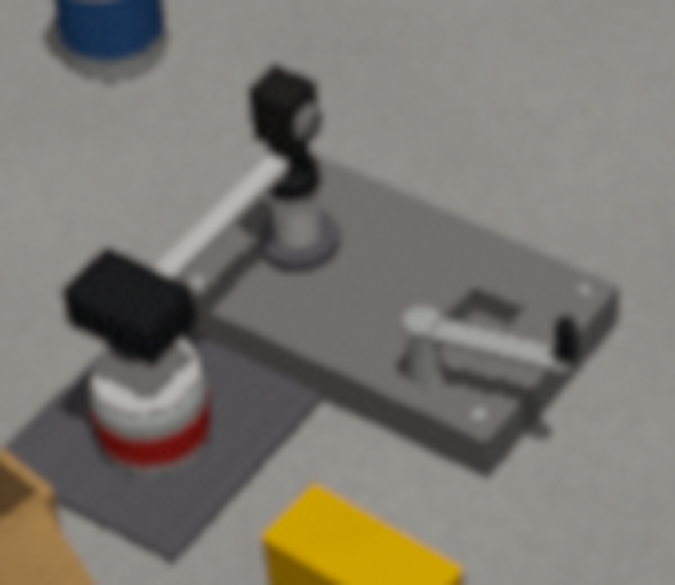

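The crops confirm the pick: a dark upright block with a grey label at top (202,270), with the jar and flat tin to its right. The lever is open with its knob near top (296,224), and the pocket is near (332,231). Next I'll measure all of these.

Run:
```python
from h import *
P=np.load("topP.npy");S=np.load("sceneP.npy");rgb=np.load("top0rgb.npy").astype(int)
def rect(Q,name):
    r=cv2.minAreaRect(Q[:,:2].astype(np.float32)); print(name,len(Q),np.round(r[0],1),np.round(r[1],1),round(r[2],2),"zmed",np.median(Q[:,2]).round(1));return r
def sel(P,x,y,z):
    return (P[...,0]>x[0])&(P[...,0]<x[1])&(P[...,1]>y[0])&(P[...,1]<y[1])&(P[...,2]>z[0])&(P[...,2]<z[1])
for n,Q in(("top",P),("scene",S)):
    print(n)
    m=sel(Q,(390,480),(280,360),(55,66));rect(Q[m],"bat")
    m=sel(Q,(390,640),(-200,120),(30,40)); 
    mm=m.astype(np.uint8);mm=cv2.morphologyEx(mm,cv2.MORPH_OPEN,np.ones((3,3)));k,l,st,_=cv2.connectedComponentsWithStats(mm);i=1+st[1:,4].argmax();rect(Q[l==i],"base")
    m=sel(Q,(500,620),(-200,-90),(166,180));rect(Q[m],"grip")
    m=sel(Q,(660,760),(-200,-50),(128,140));rect(Q[m],"cam")
    m=sel(Q,(460,620),(-40,130),(74,86));rect(Q[m],"bar")
    m=sel(Q,(460,620),(-40,130),(100,118));
    if m.sum()>2: rect(Q[m],"knob")
    for nm,x,y,z in(("jar",(530,620),(230,310),(78,92)),("flat",(390,490),(150,240),(40,50)),("packet",(640,800),(120,220),(140,156)),("shampoo",(600,760),(300,400),(130,158)),("viewtin",(620,760),(-150,-30),(55,70)),("tina",(430,560),(-400,-280),(100,118)),("tinb",(560,700),(-400,-280),(100,118))):
        m=sel(Q,x,y,z)
        if m.sum()>3: rect(Q[m],nm)
```

```text
top
bat 274 [436.  322.7] [34.1 55.8] 66.0 zmed 60.8
base 726 [590.3 -83.3] [ 84.9 126.1] 23.2 zmed 36.0
grip 174 [ 558.3 -146.5] [30.2 34.5] 12.73 zmed 173.3
cam 446 [ 709.6 -114.7] [45.6 66.3] 11.43 zmed 135.7
bar 172 [565.1  26.6] [17.8 97.6] 23.2 zmed 82.6
knob 21 [542.3  72.2] [10.2 10.2] 87.32 zmed 113.4
jar 317 [577.2 274.2] [50.4 48.5] 44.47 zmed 86.2
flat 546 [436.6 194.7] [70.2 72.9] 88.59 zmed 45.8
packet 469 [753.  150.2] [45.8 65.7] 7.64 zmed 151.0
shampoo 89 [697.2 362.8] [22.4 22.2] 76.27 zmed 150.5
viewtin 113 [ 695.  -104.8] [64.9 36. ] 68.73 zmed 64.6
tina 219 [ 494.5 -387.6] [63.1 24.7] 0.25 zmed 110.5
tinb 100 [ 651.2 -393.2] [54.2 13.4] 0.29 zmed 108.8
scene
bat 233 [434.3 325.1] [38.  59.5] 66.61 zmed 59.7
base 2016 [541.6 -74.7] [154.8 240.1] 12.51 zmed 34.7
grip 105 [ 556.4 -141.2] [35.8 36.2] 3.36 zmed 171.3
cam 333 [ 708.5 -110.4] [48.4 67.3] 11.11 zmed 134.1
bar 188 [561.3  31.9] [ 24.2 106.1] 24.31 zmed 81.1
knob 29 [541.4  75.1] [16.2 10.6] 50.67 zmed 108.6
jar 299 [576.5 277.5] [52.5 49. ] 47.95 zmed 84.2
flat 420 [436.7 198.4] [72.1 71.9] 17.21 zmed 44.3
packet 513 [751.4 152.2] [48.6 71.6] 9.21 zmed 149.3
shampoo 119 [695.6 365.7] [23.4 22.2] 60.76 zmed 148.1
viewtin 289 [ 711.9 -102.7] [58.2 63.8] 53.73 zmed 64.7
tina 123 [ 494.  -385.1] [29.2 65.1] 88.96 zmed 108.1
tinb 78 [ 653.4 -388.8] [54.3 21.4] 0.13 zmed 106.9
```

Run:
```python
from h import *
P=np.load("topP.npy");S=np.load("sceneP.npy")
for n,Q in(("top",P),("scene",S)):
    m=(Q[...,0]>270)&(Q[...,0]<600)&(Q[...,1]>400)&(Q[...,1]<700)&(Q[...,2]>90)&(Q[...,2]<250)
    q=Q[m];print(n,q.min(0).round(),np.percentile(q,99,axis=0).round())
    # base refined: all points of top plane, rect
    m=(Q[...,2]>28)&(Q[...,2]<42)&(Q[...,0]>400)&(Q[...,0]<680)&(Q[...,1]>-220)&(Q[...,1]<90)
    mm=cv2.morphologyEx(m.astype(np.uint8),cv2.MORPH_CLOSE,np.ones((5,5)));mm=cv2.morphologyEx(mm,cv2.MORPH_OPEN,np.ones((9,9)))
    m=m&(mm>0);q=Q[m]
    r=cv2.minAreaRect(q[:,:2].astype(np.float32));print(n,"base",len(q),np.round(r[0],1),np.round(r[1],1),round(r[2],2))
    a=np.deg2rad(12.5);R=np.array([[np.cos(a),-np.sin(a)],[np.sin(a),np.cos(a)]])
    c=np.array(r[0]); 
    for nm,p in(("pocket",(0,60)),("hinge",(50,60)),("mast",(0,-70))):print(nm,(c+R@p).round(1))
    # pocket holes
    m=(Q[...,2]>5)&(Q[...,2]<16)&(Q[...,0]>470)&(Q[...,0]<570)&(Q[...,1]>-60)&(Q[...,1]<40);q=Q[m]
    if len(q)>5:r=cv2.minAreaRect(q[:,:2].astype(np.float32));print("hole",len(q),np.round(r[0],1),np.round(r[1],1),round(r[2],2))
```

```text
top [278. 450.  90.] [566. 698. 155.]
top base 3751 [544.3 -78.6] [150.4 240.8] 11.98
pocket [531.3 -20. ]
hinge [580.2  -9.2]
mast [ 559.5 -147. ]
hole 274 [524.4   1.4] [61.7 92.2] 22.39
scene [272. 453.  90.] [568. 697. 153.]
scene base 2465 [540.5 -73.2] [158.2 239.4] 11.45
pocket [527.5 -14.6]
hinge [576.3  -3.8]
mast [ 555.6 -141.5]
hole 86 [509.6   0.9] [48.2 88. ] 22.68
```

>>> apply_moves([
  {"delta_pos":[0,0,4],"dr":[0,0,0],"grip":0},
  {"delta_pos":[0,0,4],"dr":[0,0,0],"grip":0},
  {"delta_pos":[0,0,4],"dr":[0,0,0],"grip":0},
])

```text
t: 0.48
position: [165.9, 624.1, 357.5]
ee_rot: [[-0.004, 0.257, 0.966], [-0.017, 0.966, -0.257], [-1.0, -0.018, 0.0]]
force: [0.2, 0.5, 0.6]
gripper_width: 85.1
```

>>> apply_moves([
  {"delta_pos":[3.4,-3.75,0],"dr":[0.017,-0.004,-0.04]},
  {"delta_pos":[3.4,-3.75,0],"dr":[0,0,-0.04]},
  {"delta_pos":[3.4,-3.75,0],"dr":[0,0,-0.04]},
  {"delta_pos":[3.4,-3.75,0],"dr":[0,0,-0.04]},
  {"delta_pos":[3.4,-3.75,0],"dr":[0,0,0]},
  {"delta_pos":[3.4,-3.75,0],"dr":[0,0,0]},
  {"delta_pos":[3.4,-3.75,-4],"dr":[0,0,0]},
  {"delta_pos":[3.1,-3.75,-4],"dr":[0,0,0]},
  {"delta_pos":[0,0,-5],"dr":[0,0,0]},
])

```text
schema error: expected keys delta_pos, dr, grip
```

```bash
cat >> h.py <<'E'
from scipy.spatial.transform import Rotation as Ro
def err(x,y,z,yaw):
    s=sense();p=np.array(s["position"]);R=np.array(s["ee_rot"])
    a=np.deg2rad(yaw);yv=np.array([np.cos(a),np.sin(a),0]);xv=np.array([0,0,-1.]);T=np.stack([xv,yv,np.cross(xv,yv)],1)
    print("t",round(s["t"],2),"pos",p.round(1),"w",round(s["gripper_width"],1),"F",np.round(s["force"],1),"j",np.round(s["joints"],2))
    print("dcm",((np.array([x,y,z])-p)/10).round(2),"dr",Ro.from_matrix(T@R.T).as_rotvec().round(3))
E
python3 - <<'E'
from h import *
err(435,324,150,66)
for n in("scene","top"):
    p,d=eyes.capture(n); cv2.imwrite(f"pics/{n}1.png",p[:,:,::-1]); np.save(f"{n}1.npy",d); np.save(f"{n}1rgb.npy",p)
    Q=pts(n,d);s=sense()
    print(n,"tcp px",proj(n,s["position"]).round(1))
    m=(Q[...,2]>55)&(Q[...,2]<66)&(abs(Q[...,0]-435)<45)&(abs(Q[...,1]-323)<45);print(m.sum())
sc=cv2.imread("pics/scene1.png");cv2.imwrite("pics/s1c.png",cv2.resize(sc[170:340,340:520],None,fx=3.5,fy=3.5))
E
```

```text
t 0.47 pos [165.9 624.1 357.5] w 85.1 F [0.2 0.5 0.6] j [-1.34  0.55 -0.01  1.22  0.    1.39 -0.04]
dcm [ 26.91 -30.01 -20.75] dr [ 0.017 -0.005 -0.159]
scene tcp px [619.  207.4]
230
top tcp px [ 18.5 406. ]
283
```

View pics/s1c.png

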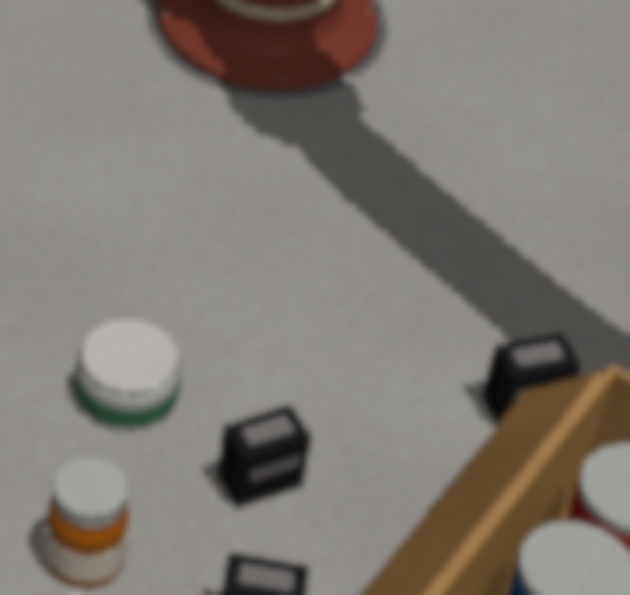

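The move was refused because every row needs all the keys. The crop shows the battery still in place at about scene (415,299). Sending it again with "grip" in each row.

>>> apply_moves([
  {"delta_pos":[3.4,-3.75,0],"dr":[0.017,-0.004,-0.04],"grip":0},
  {"delta_pos":[3.4,-3.75,0],"dr":[0,0,-0.04],"grip":0},
  {"delta_pos":[3.4,-3.75,0],"dr":[0,0,-0.04],"grip":0},
  {"delta_pos":[3.4,-3.75,0],"dr":[0,0,-0.04],"grip":0},
  {"delta_pos":[3.4,-3.75,0],"dr":[0,0,0],"grip":0},
  {"delta_pos":[3.4,-3.75,0],"dr":[0,0,0],"grip":0},
  {"delta_pos":[3.4,-3.75,-4],"dr":[0,0,0],"grip":0},
  {"delta_pos":[3.1,-3.75,-4],"dr":[0,0,0],"grip":0},
  {"delta_pos":[0,0,-5],"dr":[0,0,0],"grip":0},
])

```text
t: 1.7
position: [438.3, 316.6, 227.3]
ee_rot: [[0.005, 0.411, 0.912], [0.007, 0.912, -0.411], [-1.0, 0.009, 0.002]]
force: [0.5, 1.1, -0.3]
gripper_width: 85.3
```

Run:
```python
from h import *
err(435,324,150,66)
for n in("scene","top"):
    p,d=eyes.capture(n); cv2.imwrite(f"pics/{n}2.png",p[:,:,::-1]); np.save(f"{n}2.npy",d); np.save(f"{n}2rgb.npy",p)
    s=sense();print(n,"tcp px",proj(n,s["position"]).round(1))
sc=cv2.imread("pics/scene2.png");cv2.imwrite("pics/s2c.png",cv2.resize(sc[170:340,340:520],None,fx=3.5,fy=3.5))
```

```text
t 1.7 pos [438.3 316.6 227.3] w 85.3 F [ 0.5  1.1 -0.3] j [-0.74  0.46  0.11  1.77 -0.06  0.91  0.55]
dcm [-0.33  0.74 -7.73] dr [-0.007  0.005  0.005]
scene tcp px [420.4 247. ]
top tcp px [187.9 270.4]
```

View pics/s2c.png

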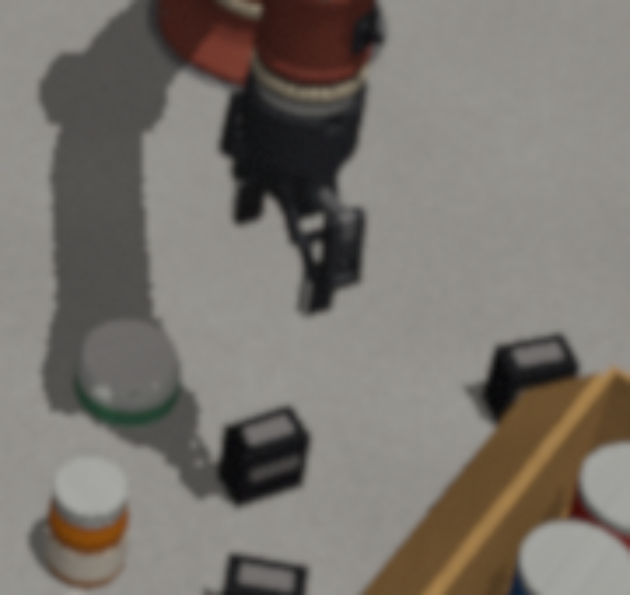

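View pics/top2.png

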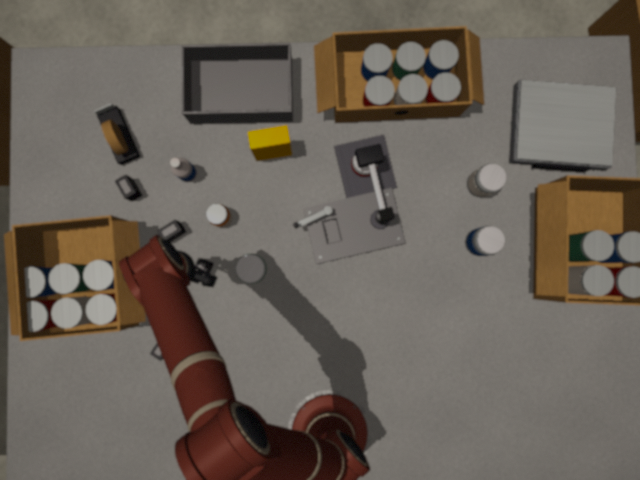

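Scene crop: the open fingertips are at about scene (430,258) and (410,231), and their midpoint agrees with the TCP projection (420,247). The battery below is untouched. The top view is hidden by the arm here. Descending.

>>> apply_moves([
  {"delta_pos":[-0.3,0.7,-3],"dr":[-0.007,0.005,0.005],"grip":0},
  {"delta_pos":[0,0,-4],"dr":[0,0,0],"grip":0},
  {"delta_pos":[0,0,-4],"dr":[0,0,0],"grip":0},
  {"delta_pos":[0,0,-3],"dr":[0,0,0],"grip":0},
  {"delta_pos":[0,0,0],"dr":[0,0,0],"grip":0},
])

```text
t: 2.42
position: [428.5, 333.6, 85.4]
ee_rot: [[-0.009, 0.391, 0.92], [0.003, 0.92, -0.391], [-1.0, -0.001, -0.009]]
force: [0.6, 0.4, 0.3]
gripper_width: 85.3
```

Run:
```python
from h import *
err(435,324,42,66)
p,d=eyes.capture("scene");cv2.imwrite("pics/s3c.png",cv2.resize(p[200:360,340:520,::-1],None,fx=3.5,fy=3.5))
```

```text
t 2.42 pos [428.5 333.6  85.4] w 85.3 F [0.6 0.4 0.3] j [-0.74  0.66  0.07  1.89 -0.09  0.59  0.56]
dcm [ 0.65 -0.96 -4.34] dr [-0.003 -0.009 -0.017]
```

View pics/s3c.png

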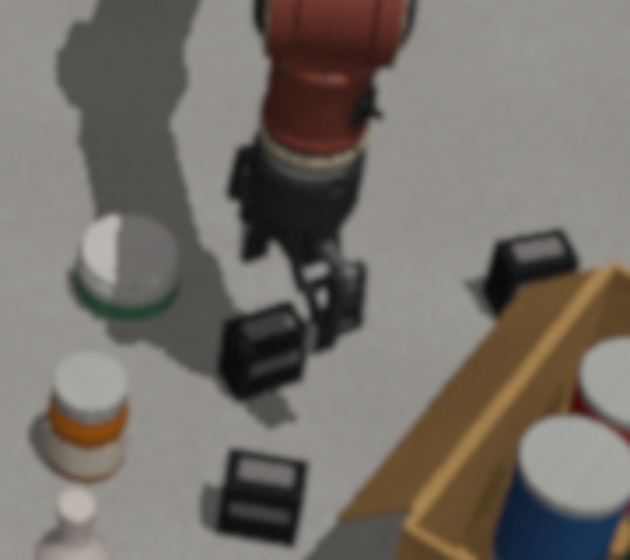

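Tips are still above the battery (its top centre is at about scene (415,297)), with about 10 mm of lateral drift. Correcting that before going down.

>>> apply_moves([
  {"delta_pos":[0.65,-0.96,0],"dr":[-0.003,-0.009,-0.017],"grip":0},
  {"delta_pos":[0,0,0],"dr":[0,0,0],"grip":0},
])

```text
t: 2.72
position: [438.4, 326.0, 90.3]
ee_rot: [[0.009, 0.407, 0.913], [0.006, 0.913, -0.407], [-1.0, 0.009, 0.006]]
force: [0.2, -0.2, -1.4]
gripper_width: 85.4
```

```bash
python3 -c "
from h import *
err(435,324,42,66)"
```

```text
t 2.73 pos [438.4 326.   90.3] w 85.4 F [ 0.2 -0.2 -1.4] j [-0.73  0.65  0.08  1.9  -0.09  0.59  0.56]
dcm [-0.34 -0.2  -4.83] dr [-0.006  0.009  0.001]
```

>>> apply_moves([
  {"delta_pos":[-0.2,-0.1,0],"dr":[-0.006,0.009,0],"grip":0},
  {"delta_pos":[0,0,-1.2],"dr":[0,0,0],"grip":0},
  {"delta_pos":[0,0,-1.2],"dr":[0,0,0],"grip":0},
  {"delta_pos":[0,0,-1.2],"dr":[0,0,0],"grip":0},
  {"delta_pos":[0,0,-0.6],"dr":[0,0,0],"grip":0},
  {"delta_pos":[0,0,0],"dr":[0,0,0],"grip":0},
])

```text
t: 3.48
position: [436.1, 325.1, 46.0]
ee_rot: [[-0.001, 0.407, 0.913], [0.0, 0.913, -0.407], [-1.0, 0.0, -0.001]]
force: [-0.8, 0.4, 0.0]
gripper_width: 85.3
```

Run:
```python
from h import *
err(435,324,42,66)
p,d=eyes.capture("scene");cv2.imwrite("pics/s4c.png",cv2.resize(p[200:360,340:520,::-1],None,fx=3.5,fy=3.5))
err(435,324,42,66)
```

```text
t 3.48 pos [436.1 325.1  46. ] w 85.3 F [-0.8  0.4  0. ] j [-0.72  0.73  0.07  1.92 -0.1   0.5   0.56]
dcm [-0.11 -0.11 -0.4 ] dr [-0.    -0.001  0.   ]
t 3.52 pos [436.3 325.2  46.3] w 85.4 F [-0.  -0.2  0.3] j [-0.72  0.73  0.07  1.92 -0.1   0.5   0.56]
dcm [-0.13 -0.12 -0.43] dr [-0.001 -0.     0.001]
```

View pics/s4c.png

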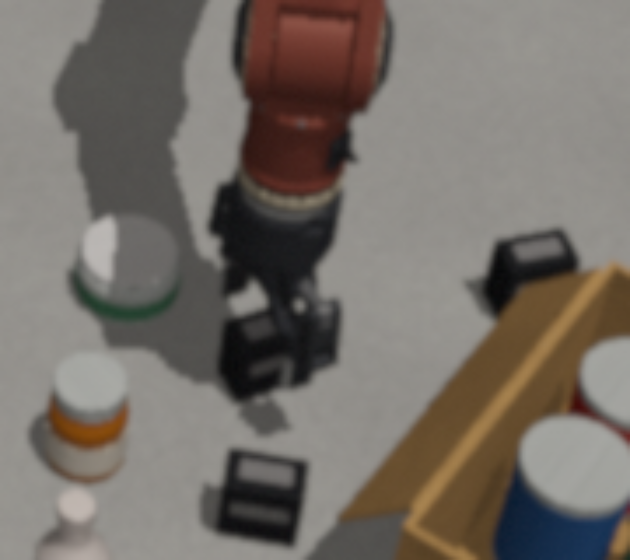

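The fingers straddle the battery in the crop, around scene (415,300). Closing now.

>>> apply_moves([
  {"delta_pos":[-0.1,-0.1,-0.3],"dr":[0,0,0],"grip":0},
  {"delta_pos":[0,0,0],"dr":[0,0,0],"grip":130},
  {"delta_pos":[0,0,0],"dr":[0,0,0],"grip":255},
  {"delta_pos":[0,0,0],"dr":[0,0,0],"grip":255},
  {"delta_pos":[0,0,0],"dr":[0,0,0],"grip":255},
  {"delta_pos":[0,0,0],"dr":[0,0,0],"grip":255},
  {"delta_pos":[0,0,0],"dr":[0,0,0],"grip":255},
], squeeze=40)

```text
t: 4.4
position: [435.8, 324.4, 44.1]
ee_rot: [[0.002, 0.407, 0.913], [0.002, 0.913, -0.407], [-1.0, 0.002, 0.001]]
force: [-0.7, 0.1, -1.0]
gripper_width: 33.2
```

Run:
```python
from h import *
err(435,324,42,66)
p,d=eyes.capture("scene");cv2.imwrite("pics/s5c.png",cv2.resize(p[200:360,340:520,::-1],None,fx=3.5,fy=3.5))
```

```text
t 4.4 pos [435.8 324.4  44.1] w 33.2 F [-0.7  0.1 -1. ] j [-0.72  0.73  0.07  1.92 -0.1   0.49  0.56]
dcm [-0.08 -0.04 -0.21] dr [-0.002  0.002  0.001]
```

View pics/s5c.png

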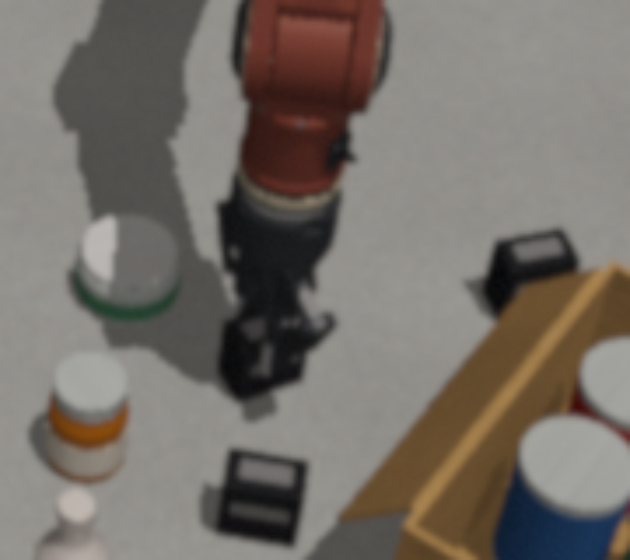

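Gripped at 33.2 mm opening. Lifting.

>>> apply_moves([
  {"delta_pos":[0,0,1],"dr":[0,0,0],"grip":255},
  {"delta_pos":[0,0,2],"dr":[0,0,0],"grip":255},
  {"delta_pos":[0,0,3],"dr":[0,0,0],"grip":255},
  {"delta_pos":[0,0,3],"dr":[0,0,0],"grip":255},
  {"delta_pos":[0,0,3],"dr":[0,0,0],"grip":255},
  {"delta_pos":[0,0,1.5],"dr":[0,0,0],"grip":255},
  {"delta_pos":[0,0,0],"dr":[0,0,0],"grip":255},
])

```text
t: 5.32
position: [432.8, 322.4, 184.1]
ee_rot: [[-0.003, 0.407, 0.913], [-0.001, 0.913, -0.407], [-1.0, -0.002, -0.002]]
force: [0.2, -0.5, -2.4]
gripper_width: 33.6
```

```bash
python3 -c "
from h import *
err(529.5,-17,180,102.3)"
```

```text
t 5.33 pos [432.8 322.4 184.1] w 33.6 F [ 0.2 -0.5 -2.4] j [-0.75  0.51  0.1   1.82 -0.07  0.82  0.54]
dcm [  9.67 -33.94  -0.41] dr [ 0.002 -0.003  0.634]
```

>>> apply_moves([
  {"delta_pos":[0.5,-1.7,0],"dr":[0,0,0.04],"grip":255},
  {"delta_pos":[1,-3.4,0],"dr":[0,0,0.07],"grip":255},
  {"delta_pos":[1,-3.4,0],"dr":[0,0,0.07],"grip":255},
  {"delta_pos":[1,-3.4,0],"dr":[0,0,0.07],"grip":255},
  {"delta_pos":[1,-3.4,0],"dr":[0,0,0.07],"grip":255},
  {"delta_pos":[1,-3.4,0],"dr":[0,0,0.07],"grip":255},
  {"delta_pos":[1,-3.4,0],"dr":[0,0,0.07],"grip":255},
  {"delta_pos":[1,-3.4,0],"dr":[0,0,0.07],"grip":255},
  {"delta_pos":[1,-3.4,0],"dr":[0,0,0.07],"grip":255},
  {"delta_pos":[0.7,-2.5,0],"dr":[0,0,0.04],"grip":255},
  {"delta_pos":[0.3,-1,0],"dr":[0,0,0],"grip":255},
  {"delta_pos":[0,0,0],"dr":[0,0,0],"grip":255},
])

```text
t: 6.82
position: [519.6, -12.9, 173.6]
ee_rot: [[-0.023, -0.242, 0.97], [-0.012, 0.97, 0.242], [-1.0, -0.006, -0.025]]
force: [0.1, 0.2, -2.9]
gripper_width: 33.2
```

Run:
```python
from h import *
err(529.5,-17,180,102.3)
for n in("scene","top"):
    p,d=eyes.capture(n); cv2.imwrite(f"pics/{n}6.png",p[:,:,::-1]); np.save(f"{n}6.npy",d); np.save(f"{n}6rgb.npy",p)
p=cv2.imread("pics/scene6.png");cv2.imwrite("pics/s6c.png",cv2.resize(p[150:310,190:370],None,fx=3.5,fy=3.5))
```

```text
t 6.83 pos [519.6 -12.9 173.6] w 33.2 F [ 0.1  0.2 -2.9] j [ 0.03  0.51 -0.07  1.87  0.07  0.79  1.73]
dcm [ 0.99 -0.41  0.64] dr [ 0.012 -0.023 -0.03 ]
```

View pics/s6c.png

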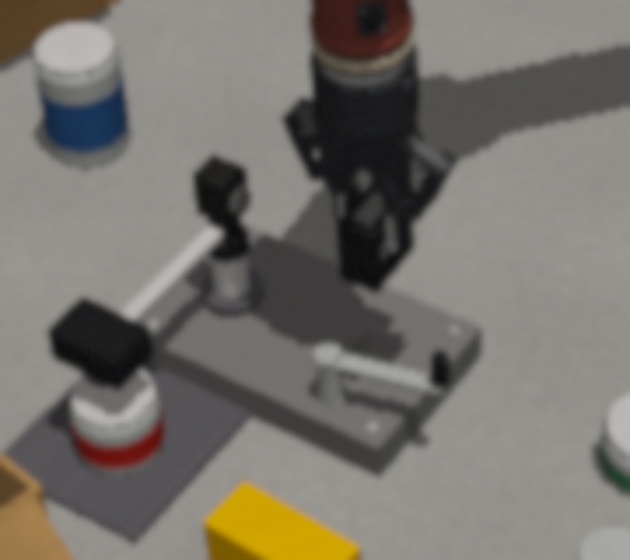

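View pics/top6.png

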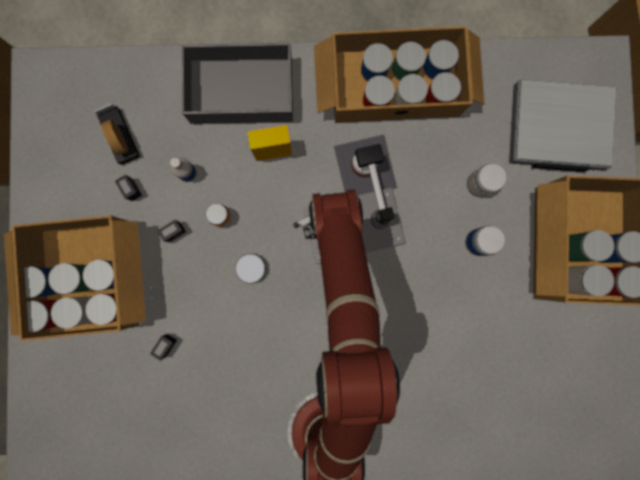

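Scene crop: the battery hangs upright with its lowest corner at about scene (297,232). The lever knob is at (315,255), and the pocket is in shadow behind the bar. I'll compare the held battery with the stand in this same camera.

Run:
```python
from h import *
n="scene"
s=sense();p=np.array(s["position"]);R=np.array(s["ee_rot"])
# tool frame: x down, y jaw, z cross. corners of battery, bottom 44 ahead of TCP
im=cv2.imread("pics/scene6.png");x0,y0,f=270,190,16
c=cv2.resize(im[y0:y0+50,x0:x0+50],None,fx=f,fy=f,interpolation=cv2.INTER_CUBIC)[:600]
c=np.clip(c.astype(float)*1.8,0,255).astype(np.uint8)
for xx in(44,-16):
  for a in(-17,17):
    for b in(-28,28):
      w=p+R@np.array([xx,a,b]);q=proj(n,w);print(xx,a,b,q.round(1),end=' ')
      cv2.circle(c,(int((q[0]-x0+.5)*f),int((q[1]-y0+.5)*f)),5,(0,0,255),2)
cv2.imwrite("pics/s6z.png",c)
# stand model prediction overlay on initial scene
im=cv2.imread("pics/scene0.png");x0,y0,f=225,190,6
c=cv2.resize(im[y0:y0+100,x0:x0+115],None,fx=f,fy=f,interpolation=cv2.INTER_CUBIC);c=np.clip(c.astype(float)*1.6,0,255).astype(np.uint8)
C=np.array([543.0,-75.5]);a=np.deg2rad(12.3);A=np.array([[np.cos(a),-np.sin(a)],[np.sin(a),np.cos(a)]])
def dot(l,z,col):
    q=proj(n,np.r_[C+A@np.array(l),z]);cv2.circle(c,(int((q[0]-x0+.5)*f),int((q[1]-y0+.5)*f)),5,col,2)
for sx in(-1,1):
  for sy in(-1,1):
    dot((75*sx,120*sy),35,(0,0,255));dot((30*sx,60+19*sy),35,(0,255,255))
dot((50,60),82,(0,255,0));
cv2.imwrite("pics/s0z.png",c)
n="top";im=cv2.imread("pics/top0.png");x0,y0,f=290,170,6
c=cv2.resize(im[y0:y0+100,x0:x0+125],None,fx=f,fy=f,interpolation=cv2.INTER_CUBIC);c=np.clip(c.astype(float)*1.6,0,255).astype(np.uint8)
for sx in(-1,1):
  for sy in(-1,1):
    dot((75*sx,120*sy),35,(0,0,255));dot((30*sx,60+19*sy),35,(0,255,255))
dot((50,60),82,(0,255,0));
cv2.imwrite("pics/t0z.png",c)
```

```text
44 -17 -28 [297.4 217.5] 44 -17 28 [286.4 230.7] 44 17 -28 [308.3 221.8] 44 17 28 [297.5 235.2] -16 -17 -28 [296.5 201.2] -16 -17 28 [285.2 214.4] -16 17 -28 [307.7 205.6] -16 17 28 [296.6 218.9]
```

View pics/s6z.png

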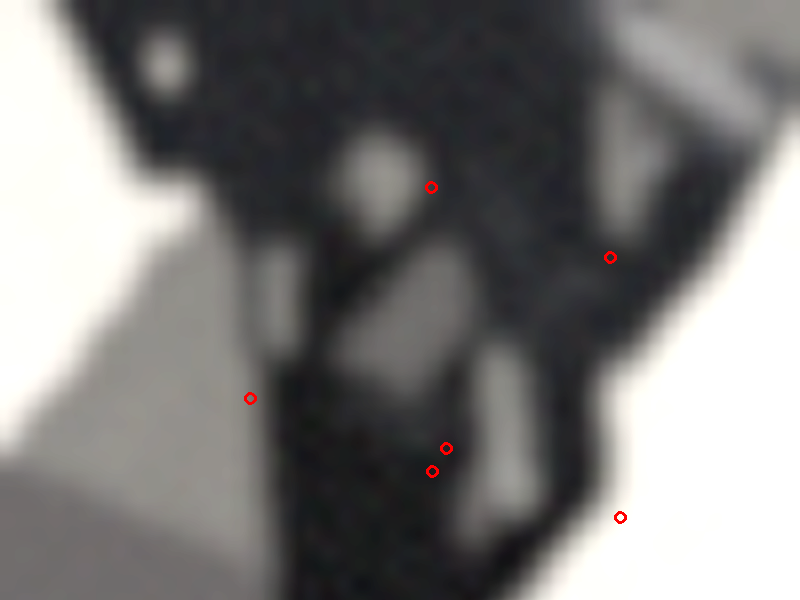

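View pics/s0z.png

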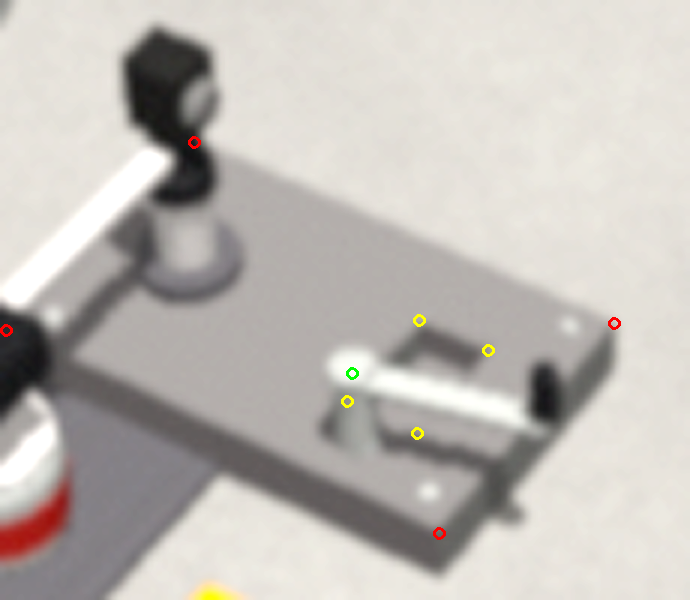

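View pics/t0z.png

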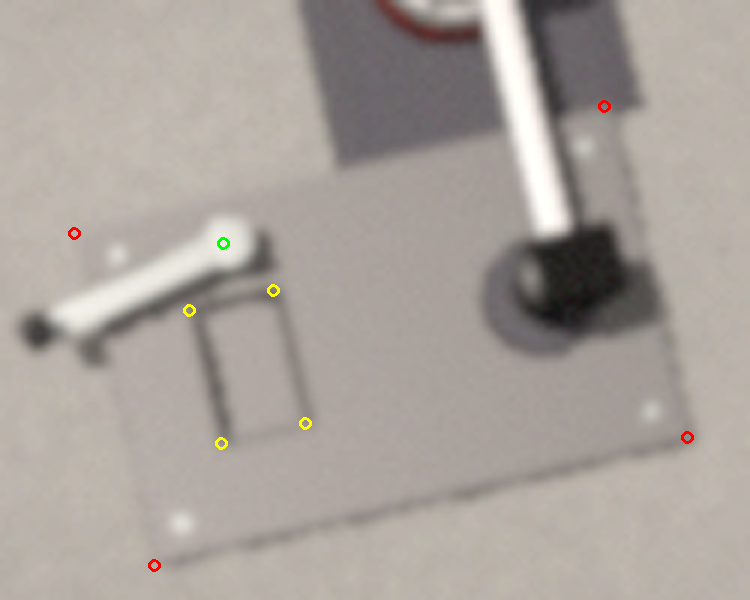

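Run:
```python
from h import *
n="scene"
s=sense();p=np.array(s["position"]);R=np.array(s["ee_rot"])
im=cv2.imread("pics/scene6.png");x0,y0,f=275,205,16
c=cv2.resize(im[y0:y0+37,x0:x0+50],None,fx=f,fy=f,interpolation=cv2.INTER_CUBIC)
c=np.clip(c.astype(float)*2.2,0,255).astype(np.uint8)
for xx in(44,-16):
  for a in(-17,17):
    for b in(-28,28):
      w=p+R@np.array([xx,a,b]);q=proj(n,w)
      cv2.circle(c,(int((q[0]-x0+.5)*f),int((q[1]-y0+.5)*f)),5,(0,0,255),2)
cv2.imwrite("pics/s6z2.png",c)
im=cv2.imread("pics/scene0.png")
for nm,x0,y0 in(("A",230,200),("B",285,225)):
    c=cv2.resize(im[y0:y0+60,x0:x0+60],None,fx=10,fy=10,interpolation=cv2.INTER_CUBIC);c=np.clip(c.astype(float)*1.6,0,255).astype(np.uint8)
    cv2.imwrite(f"pics/s0{nm}.png",c)
```

```text
(no output)
```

View pics/s6z2.png

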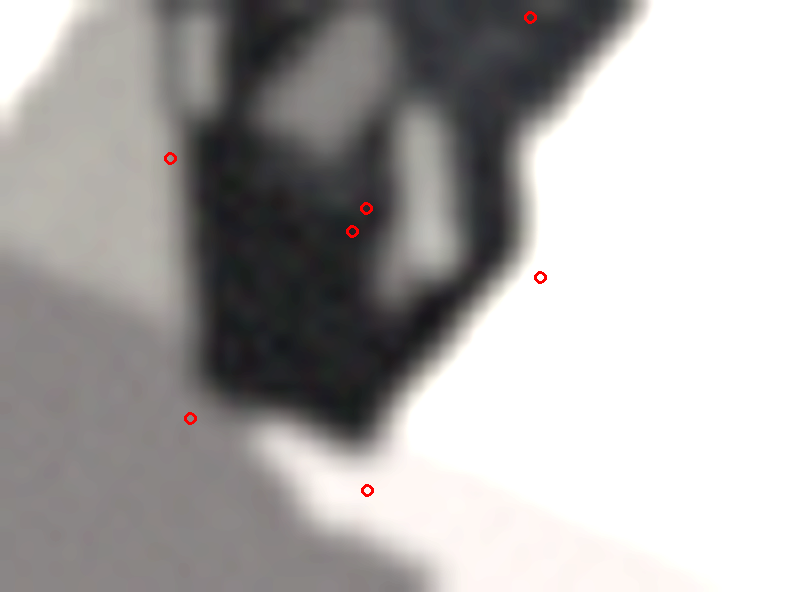

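View pics/s0B.png

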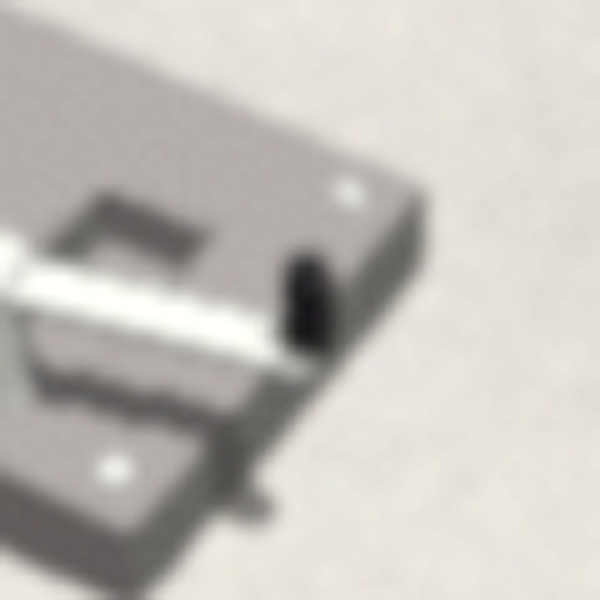

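The arm may have been settling during that picture. I'll correct the pose, let it settle and compare again.

>>> apply_moves([
  {"delta_pos":[0.9,-0.4,-0.4],"dr":[0.012,-0.023,-0.02],"grip":255},
  {"delta_pos":[0,0,0],"dr":[0,0,0],"grip":255},
  {"delta_pos":[0,0,0],"dr":[0,0,0],"grip":255},
])

```text
t: 7.3
position: [528.7, -12.2, 169.5]
ee_rot: [[0.002, -0.229, 0.973], [0.003, 0.973, 0.229], [-1.0, 0.003, 0.002]]
force: [0.2, 0.7, -3.0]
gripper_width: 33.3
```

```bash
cat > look.py <<'E'
import sys
from h import *
def look(tag):
    s0=sense();im,d=eyes.capture("scene");s=sense();print("drift",(np.array(s["position"])-s0["position"]).round(1))
    im=im[:,:,::-1].copy();cv2.imwrite(f"pics/scene{tag}.png",im);np.save(f"scene{tag}.npy",d)
    return s0,im
E
python3 - <<'E'
from look import *
err(529.5,-17,180,102.3)
s,im=look("7");err(529.5,-17,180,102.3)
p=np.array(s["position"]);R=np.array(s["ee_rot"])
n="scene"
q=proj(n,p).astype(int);x0,y0,f=q[0]-22,q[1]-18,14
c=cv2.resize(im[y0:y0+42,x0:x0+50],None,fx=f,fy=f,interpolation=cv2.INTER_CUBIC)
c=np.clip(c.astype(float)*2.2,0,255).astype(np.uint8)
for xx in(44,-16):
  for a in(-17,17):
    for b in(-28,28):
      w=p+R@np.array([xx,a,b]);q=proj(n,w)
      cv2.circle(c,(int((q[0]-x0+.5)*f),int((q[1]-y0+.5)*f)),5,(0,0,255),2)
cv2.imwrite("pics/s7z.png",c)
E
```

```text
t 7.3 pos [528.7 -12.2 169.5] w 33.3 F [ 0.2  0.7 -3. ] j [ 0.04  0.52 -0.08  1.86  0.05  0.76  1.73]
dcm [ 0.08 -0.48  1.05] dr [-0.003  0.002 -0.017]
drift [ 0.  -0.2 -0. ]
t 7.35 pos [528.7 -12.3 169.5] w 33.4 F [ 0.1  0.9 -2.8] j [ 0.04  0.52 -0.08  1.86  0.05  0.76  1.73]
dcm [ 0.08 -0.47  1.05] dr [-0.003  0.002 -0.016]
```

View pics/s7z.png

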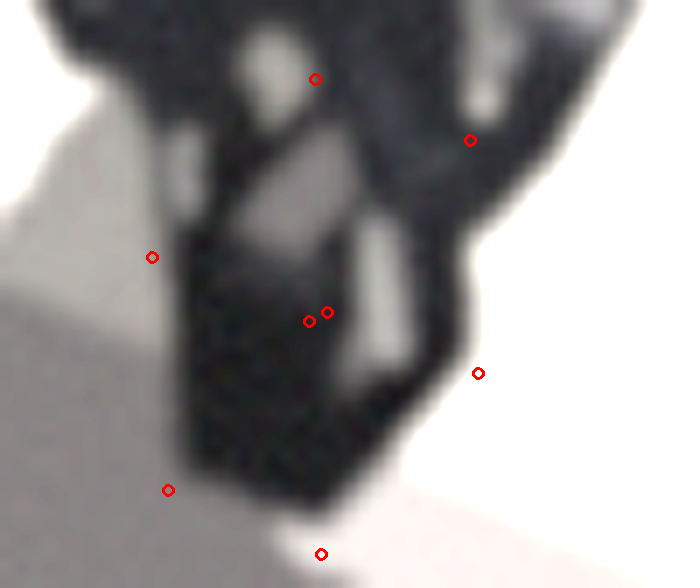

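Run:
```python
from look import *
im=cv2.imread("pics/scene0.png");n="scene"
p=np.array([435.8,324.4,44.1]);y=np.array([.407,.913,0]);y/=np.linalg.norm(y);xx_=np.array([0,0,-1.]);R=np.stack([xx_,y,np.cross(xx_,y)],1)
q=proj(n,p).astype(int);x0,y0,f=q[0]-25,q[1]-20,14
c=cv2.resize(im[y0:y0+42,x0:x0+50],None,fx=f,fy=f,interpolation=cv2.INTER_CUBIC)
c=np.clip(c.astype(float)*2.2,0,255).astype(np.uint8)
for xx in(44,-16):
  for a in(-17,17):
    for b in(-28,28):
      q=proj(n,p+R@np.array([xx,a,b]))
      cv2.circle(c,(int((q[0]-x0+.5)*f),int((q[1]-y0+.5)*f)),5,(0,0,255),2)
cv2.imwrite("pics/s0bat.png",c)
```

```text
(no output)
```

View pics/s0bat.png

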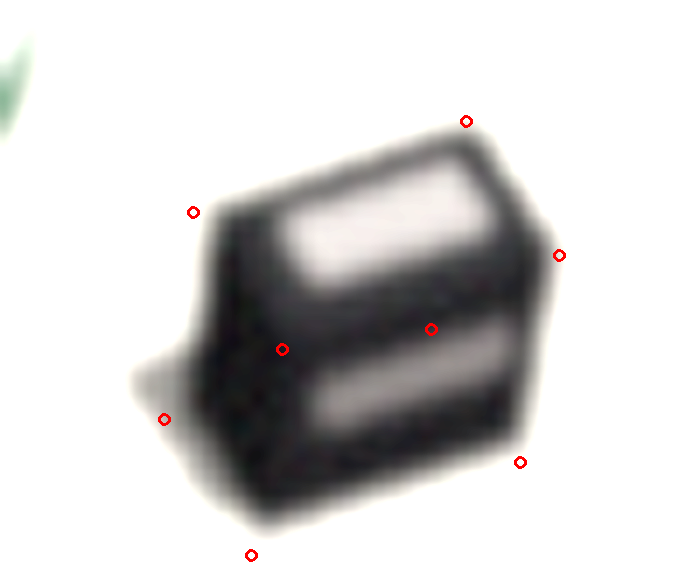

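The battery sits the same way relative to the TCP prediction as it did at the grasp, so it has not shifted in the hand. Combining both depth cameras, relative to the battery, puts the pocket at about (530.8,-18) with yaw about 12°.

>>> apply_moves([
  {"delta_pos":[0.2,-0.5,-1.5],"dr":[-0.003,0.002,-0.018],"grip":255},
  {"delta_pos":[0,0,-2],"dr":[0,0,0],"grip":255},
  {"delta_pos":[0,0,-2],"dr":[0,0,0],"grip":255},
  {"delta_pos":[0,0,-1.5],"dr":[0,0,0],"grip":255},
  {"delta_pos":[0,0,0],"dr":[0,0,0],"grip":255},
  {"delta_pos":[0,0,0],"dr":[0,0,0],"grip":255},
])

```text
t: 8.1
position: [530.6, -18.9, 94.3]
ee_rot: [[-0.002, -0.207, 0.978], [-0.002, 0.978, 0.207], [-1.0, -0.001, -0.002]]
force: [0.2, -1.1, -3.3]
gripper_width: 33.1
```

Run:
```python
from look import *
err(530.8,-18,84,102)
s,im=look("8")
cv2.imwrite("pics/s8c.png",cv2.resize(im[180:310,230:350],None,fx=4.5,fy=4.5,interpolation=cv2.INTER_CUBIC))
```

```text
t 8.1 pos [530.6 -18.9  94.3] w 33.1 F [ 0.2 -1.1 -3.3] j [ 0.03  0.63 -0.06  1.92  0.07  0.59  1.71]
dcm [ 0.02  0.09 -1.03] dr [ 0.002 -0.002  0.   ]
drift [-0.1  0.   0.1]
```

View pics/s8c.png

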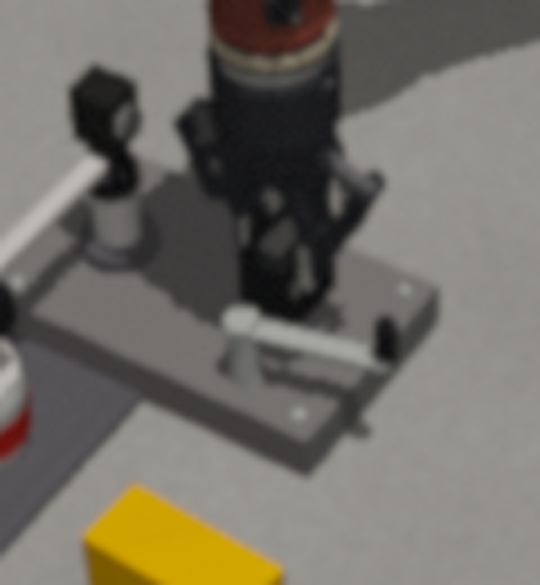

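Battery is poised behind the bar, above the pocket, at about scene (292,245). Descending gently and watching the force.

>>> apply_moves([
  {"delta_pos":[0,0.05,-0.8],"dr":[0.002,-0.002,0],"grip":255},
  {"delta_pos":[0,0,-0.5],"dr":[0,0,0],"grip":255},
  {"delta_pos":[0,0,-0.4],"dr":[0,0,0],"grip":255},
  {"delta_pos":[0,0,-0.4],"dr":[0,0,0],"grip":255},
])

```text
t: 8.65
position: [531.6, -18.2, 73.4]
ee_rot: [[0.004, -0.207, 0.978], [0.001, 0.978, 0.207], [-1.0, -0.0, 0.004]]
force: [0.5, 0.6, -3.1]
gripper_width: 33.7
```

```bash
python3 -c "
from h import *
err(530.8,-18,54,102)"
```

```text
t 8.65 pos [531.6 -18.2  73.4] w 33.7 F [ 0.5  0.6 -3.1] j [ 0.03  0.67 -0.06  1.94  0.07  0.54  1.71]
dcm [-0.08  0.02 -1.94] dr [-0.001  0.004  0.001]
```

Bottom is at about 29 mm with no contact force, so it is inside the pocket. Continuing.

>>> apply_moves([
  {"delta_pos":[0,0,-0.5],"dr":[0,0.002,0],"grip":255},
  {"delta_pos":[0,0,-0.5],"dr":[0,0,0],"grip":255},
  {"delta_pos":[0,0,-0.4],"dr":[0,0,0],"grip":255},
  {"delta_pos":[0,0,0],"dr":[0,0,0],"grip":255},
])

```text
t: 9.15
position: [531.5, -18.3, 58.0]
ee_rot: [[0.001, -0.207, 0.978], [0.0, 0.978, 0.207], [-1.0, 0.0, 0.001]]
force: [0.0, -1.4, -2.8]
gripper_width: 33.4
```

```bash
python3 -c "
from h import *
err(530.8,-18,54,102)"
```

```text
t 9.15 pos [531.5 -18.3  58. ] w 33.4 F [ 0.  -1.4 -2.8] j [ 0.03  0.69 -0.05  1.94  0.07  0.51  1.7 ]
dcm [-0.07  0.03 -0.4 ] dr [-0.     0.001  0.001]
```

>>> apply_moves([
  {"delta_pos":[0,0,-0.3],"dr":[0,0,0],"grip":255},
  {"delta_pos":[0,0,-0.2],"dr":[0,0,0],"grip":255},
  {"delta_pos":[0,0,0],"dr":[0,0,0],"grip":255},
])

```text
t: 9.52
position: [531.8, -18.2, 54.3]
ee_rot: [[0.002, -0.207, 0.978], [0.0, 0.978, 0.207], [-1.0, 0.0, 0.002]]
force: [0.6, 0.8, -3.7]
gripper_width: 33.3
```

>>> apply_moves([
  {"delta_pos":[0,0,-0.2],"dr":[0,0,0],"grip":255},
  {"delta_pos":[0,0,-0.1],"dr":[0,0,0],"grip":255},
])

```text
t: 9.78
position: [532.0, -18.2, 54.1]
ee_rot: [[0.002, -0.207, 0.978], [0.0, 0.978, 0.207], [-1.0, -0.0, 0.002]]
force: [-1.5, 0.0, 3.5]
gripper_width: 33.5
```

Floor contact: z is 54.1 as predicted, and the force went from -3 to +3.5 N. Releasing and rising.

>>> apply_moves([
  {"delta_pos":[0,0,0],"dr":[0,0,0],"grip":90},
  {"delta_pos":[0,0,0],"dr":[0,0,0],"grip":90},
  {"delta_pos":[0,0,0],"dr":[0,0,0],"grip":90},
  {"delta_pos":[0,0,0],"dr":[0,0,0],"grip":90},
])

```text
t: 10.28
position: [533.3, -18.4, 54.4]
ee_rot: [[0.005, -0.207, 0.978], [0.0, 0.978, 0.207], [-1.0, -0.001, 0.005]]
force: [-0.3, -0.7, -0.1]
gripper_width: 55.6
```

>>> apply_moves([
  {"delta_pos":[0,0,1],"dr":[0,0,0],"grip":90},
  {"delta_pos":[0,0,2.5],"dr":[0,0,0],"grip":90},
  {"delta_pos":[0,0,3],"dr":[0,0,0],"grip":90},
  {"delta_pos":[0,0,3],"dr":[0,0,0],"grip":90},
  {"delta_pos":[0,0,2],"dr":[0,0,0],"grip":90},
  {"delta_pos":[0,0,0],"dr":[0,0,0],"grip":90},
])

```text
t: 11.02
position: [533.1, -18.4, 175.5]
ee_rot: [[0.007, -0.207, 0.978], [0.0, 0.978, 0.207], [-1.0, -0.001, 0.007]]
force: [0.1, -0.5, -1.1]
gripper_width: 55.3
```

Run:
```python
from look import *
err(530.8,-18,54,102)
s,im=look("9")
cv2.imwrite("pics/s9c.png",cv2.resize(im[180:310,230:350],None,fx=4.5,fy=4.5,interpolation=cv2.INTER_CUBIC))
Q=pts("scene",np.load("scene9.npy"))
def rect(m,n):
    q=Q[m];print(n,len(q))
    if len(q)>4:
        r=cv2.minAreaRect(q[:,:2].astype(np.float32));print(np.round(r[0],1),np.round(r[1],1),round(r[2],1),np.median(q[:,2]).round(1))
B=(abs(Q[...,0]-528)<50)&(abs(Q[...,1]+15)<45)
rect(B&(Q[...,2]>62)&(Q[...,2]<73),"bat")
Bk=(Q[...,0]>460)&(Q[...,0]<620)&(Q[...,1]>-40)&(Q[...,1]<130)
rect(Bk&(Q[...,2]>76)&(Q[...,2]<86),"bar");rect(Bk&(Q[...,2]>100)&(Q[...,2]<116),"knob")
```

```text
t 11.03 pos [533.1 -18.4 175.5] w 55.3 F [ 0.1 -0.5 -1.1] j [ 0.04  0.51 -0.07  1.85  0.05  0.77  1.72]
dcm [ -0.23   0.04 -12.15] dr [-0.     0.007  0.001]
drift [-0.7 -0.  -1. ]
bat 189
[539.4 -13. ] [83.7 48.4] 30.4 68.9
bar 167
[564.6  28.6] [ 45.9 106.1] 4.9 81.1
knob 30
[541.2  74.6] [15.6 10.4] 43.9 108.3
```

View pics/s9c.png

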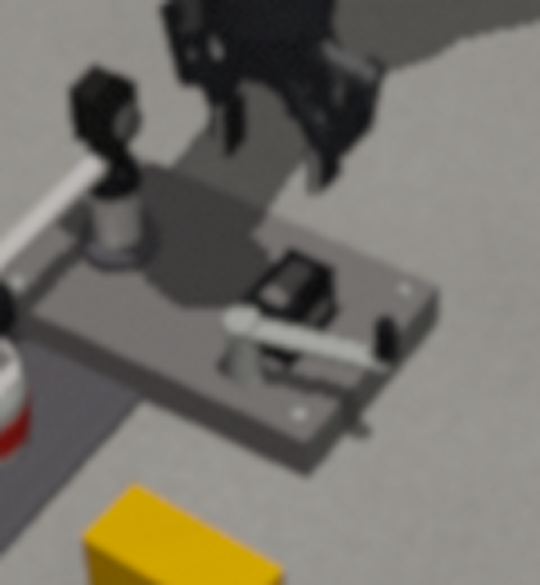

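The battery sits home in the pocket in scene view: top at about scene (294,243), depth top about 69 with this camera's roughly -1 mm bias, and the lever still open. Now to the knob at about (542.3,73.9), jaw yaw 25°, hinge at about (580.2,-7.4).

>>> apply_moves([
  {"delta_pos":[0.1,1.2,0],"dr":[0,0.007,-0.168],"grip":90},
  {"delta_pos":[0.1,1.2,0],"dr":[0,0,-0.168],"grip":90},
  {"delta_pos":[0.1,1.2,0],"dr":[0,0,-0.168],"grip":90},
  {"delta_pos":[0.1,1.2,0],"dr":[0,0,-0.168],"grip":90},
  {"delta_pos":[0.1,1.2,0],"dr":[0,0,-0.168],"grip":90},
  {"delta_pos":[0.1,1.2,0],"dr":[0,0,-0.168],"grip":90},
  {"delta_pos":[0.1,1.2,0],"dr":[0,0,-0.168],"grip":90},
  {"delta_pos":[0.1,0.8,0],"dr":[0,0,-0.168],"grip":90},
  {"delta_pos":[0,0,0],"dr":[0,0,0],"grip":90},
  {"delta_pos":[0,0,0],"dr":[0,0,0],"grip":90},
])

```text
t: 12.32
position: [532.1, 74.9, 162.4]
ee_rot: [[-0.023, 0.923, 0.383], [0.008, 0.383, -0.924], [-1.0, -0.018, -0.016]]
force: [0.2, -0.6, 1.1]
gripper_width: 55.3
```

```bash
python3 -c "
from h import *
err(542.3,73.9,150,25)"
```

```text
t 12.32 pos [532.1  74.9 162.4] w 55.3 F [ 0.2 -0.6  1.1] j [-0.38  0.56  0.32  1.84 -0.25  0.8   0.46]
dcm [ 1.02 -0.1  -1.24] dr [-0.007 -0.023  0.043]
```

>>> apply_moves([
  {"delta_pos":[0.9,-0.1,-0.8],"dr":[-0.007,-0.023,0.04],"grip":90},
  {"delta_pos":[0,0,-0.8],"dr":[0,0,0],"grip":90},
  {"delta_pos":[0,0,0],"dr":[0,0,0],"grip":90},
  {"delta_pos":[0,0,0],"dr":[0,0,0],"grip":90},
])

```text
t: 12.82
position: [540.4, 71.6, 145.3]
ee_rot: [[-0.002, 0.907, 0.421], [-0.0, 0.421, -0.907], [-1.0, -0.002, -0.001]]
force: [-1.3, 0.1, 0.4]
gripper_width: 55.3
```

Run:
```python
from look import *
err(542.3,73.9,99,25)
s,im=look("10")
cv2.imwrite("pics/s10c.png",cv2.resize(im[170:300,250:370],None,fx=4.5,fy=4.5,interpolation=cv2.INTER_CUBIC))
```

```text
t 12.82 pos [540.4  71.6 145.3] w 55.3 F [-1.3  0.1  0.4] j [-0.37  0.59  0.3   1.85 -0.25  0.74  0.5 ]
dcm [ 0.19  0.23 -4.63] dr [ 0.    -0.002  0.001]
drift [-0.  0. -0.]
```

View pics/s10c.png

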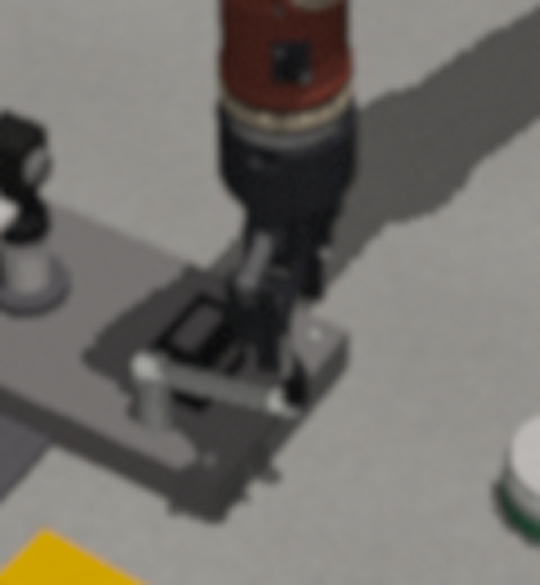

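Fingers are poised above the knob, which is at about crop (295,385), scene (315,255). Descending around it.

>>> apply_moves([
  {"delta_pos":[0.15,0.2,-1.2],"dr":[0,0,0],"grip":90},
  {"delta_pos":[0,0,-1.2],"dr":[0,0,0],"grip":90},
  {"delta_pos":[0,0,-1],"dr":[0,0,0],"grip":90},
  {"delta_pos":[0,0,-0.6],"dr":[0,0,0],"grip":90},
  {"delta_pos":[0,0,0],"dr":[0,0,0],"grip":90},
])

```text
t: 13.5
position: [541.4, 74.0, 102.0]
ee_rot: [[-0.003, 0.907, 0.422], [-0.0, 0.422, -0.907], [-1.0, -0.003, -0.001]]
force: [0.6, -0.7, -0.4]
gripper_width: 55.3
```

Run:
```python
from look import *
err(542.3,73.9,99,25)
s,im=look("11")
cv2.imwrite("pics/s11c.png",cv2.resize(im[170:300,250:370],None,fx=4.5,fy=4.5,interpolation=cv2.INTER_CUBIC))
```

```text
t 13.5 pos [541.4  74.  102. ] w 55.3 F [ 0.6 -0.7 -0.4] j [-0.35  0.65  0.27  1.88 -0.28  0.65  0.53]
dcm [ 0.09 -0.01 -0.3 ] dr [ 0.    -0.003  0.001]
drift [0.2 0.  0.3]
```

View pics/s11c.png

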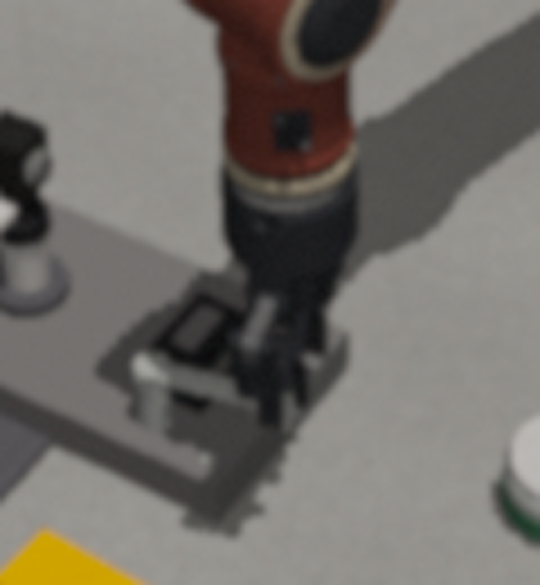

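Fingers straddle the knob at about scene (312,258). Closing lightly.

>>> apply_moves([
  {"delta_pos":[0.1,0,-0.2],"dr":[0,0,0],"grip":150},
  {"delta_pos":[0,0,0],"dr":[0,0,0],"grip":180},
  {"delta_pos":[0,0,0],"dr":[0,0,0],"grip":255},
  {"delta_pos":[0,0,0],"dr":[0,0,0],"grip":255},
  {"delta_pos":[0,0,0],"dr":[0,0,0],"grip":255},
  {"delta_pos":[0,0,0],"dr":[0,0,0],"grip":255},
], squeeze=20)

```text
t: 14.3
position: [543.3, 74.0, 101.1]
ee_rot: [[-0.001, 0.907, 0.422], [-0.0, 0.422, -0.907], [-1.0, -0.001, -0.0]]
force: [0.9, 1.0, -0.1]
gripper_width: 13.0
```

```bash
cat > arc.py <<'E'
from h import *
# rigid rotation steps about hinge
s=sense();p=np.array(s["position"]);R=np.array(s["ee_rot"]);H=np.array([580.2,-7.4])
v=p[:2]-H;r=np.hypot(*v);a=np.degrees(np.arctan2(v[1],v[0]));jy=np.degrees(np.arctan2(R[1,1],R[0,1]))%180
print("pos",p.round(1),"r",r.round(1),"ang",a.round(1),"lever",np.radians(192-a).round(3),"jaw+90",(jy+90).round(1),"w",s["gripper_width"],"F",np.round(s["force"],1),s["t"])
xv=R[:,0];print("tilt dr",np.cross(xv,[0,0,-1]).round(3))
import sys
st=float(sys.argv[1])
for i in range(int(sys.argv[2])):
    b=np.radians(a+st*(i+1));b0=np.radians(a+st*i);r2=90+(r-90)*0.0
    c0=90 if i else r
    print(((90*np.cos(b)-c0*np.cos(b0))/10).round(2),((90*np.sin(b)-c0*np.sin(b0))/10).round(2))
E
python3 arc.py 8 10
```

```text
pos [543.3  74.  101.1] r 89.4 ang 114.4 lever 1.354 jaw+90 114.9 w 12.955103021170787 F [ 0.9  1.  -0.1] 14.3
tilt dr [ 0.    -0.001  0.   ]
-1.13 -0.54
-1.01 -0.75
-0.9 -0.88
-0.77 -1.0
-0.62 -1.09
-0.46 -1.17
-0.29 -1.22
-0.12 -1.25
0.05 -1.25
0.23 -1.23
```

Knob gripped. Swinging about the hinge, half way first.

>>> apply_moves([
  {"delta_pos":[-1.13,-0.54,0],"dr":[0,0,0.14],"grip":255},
  {"delta_pos":[-1.01,-0.75,0],"dr":[0,0,0.14],"grip":255},
  {"delta_pos":[-0.9,-0.88,0],"dr":[0,0,0.14],"grip":255},
  {"delta_pos":[-0.77,-1.0,0],"dr":[0,0,0.14],"grip":255},
  {"delta_pos":[0,0,0],"dr":[0,0,0],"grip":255},
])

```text
t: 14.92
position: [504.5, 41.3, 101.1]
ee_rot: [[0.001, 0.53, 0.848], [-0.001, 0.848, -0.53], [-1.0, -0.0, 0.001]]
force: [0.8, -0.3, -1.7]
gripper_width: 13.4
```

```bash
python3 arc.py 8 7
```

```text
pos [504.5  41.3 101.1] r 90.0 ang 147.2 lever 0.781 jaw+90 148.0 w 13.376700407666426 F [ 0.8 -0.3 -1.7] 14.925
tilt dr [0.001 0.001 0.   ]
-0.6 -1.1
-0.45 -1.17
-0.28 -1.22
-0.1 -1.25
0.07 -1.25
0.24 -1.23
0.41 -1.19
```

>>> apply_moves([
  {"delta_pos":[-0.6,-1.1,0],"dr":[0,0,0.14],"grip":255},
  {"delta_pos":[-0.45,-1.17,0],"dr":[0,0,0.14],"grip":255},
  {"delta_pos":[-0.28,-1.22,0],"dr":[0,0,0.14],"grip":255},
  {"delta_pos":[-0.1,-1.25,0],"dr":[0,0,0.14],"grip":255},
  {"delta_pos":[0.07,-1.25,0],"dr":[0,0,0.14],"grip":255},
  {"delta_pos":[0,0,0],"dr":[0,0,0],"grip":255},
])

```text
t: 15.68
position: [490.9, -17.4, 101.0]
ee_rot: [[-0.003, -0.148, 0.989], [-0.0, 0.989, 0.148], [-1.0, 0.0, -0.003]]
force: [-0.8, -0.4, 0.1]
gripper_width: 13.3
```

```bash
python3 arc.py 3 4
```

```text
pos [490.9 -17.4 101. ] r 89.9 ang -173.6 lever 6.381 jaw+90 188.5 w 13.255872740488527 F [-0.8 -0.4  0.1] 15.675
tilt dr [ 0.    -0.003  0.   ]
0.05 -0.47
0.09 -0.46
0.11 -0.46
0.14 -0.45
```

>>> apply_moves([
  {"delta_pos":[0.05,-0.45,0],"dr":[0,0,0.04],"grip":255},
  {"delta_pos":[0.09,-0.45,0],"dr":[0,0,0.04],"grip":255},
  {"delta_pos":[0,0,0],"dr":[0,0,0],"grip":255},
])

```text
t: 16.05
position: [492.1, -24.7, 101.0]
ee_rot: [[-0.004, -0.229, 0.973], [0.0, 0.973, 0.229], [-1.0, 0.001, -0.004]]
force: [-1.1, -0.2, 0.4]
gripper_width: 13.2
```

```bash
python3 arc.py 3 3
```

```text
pos [492.1 -24.7 101. ] r 89.8 ang -168.9 lever 6.298 jaw+90 193.2 w 13.1871078234105 F [-1.1 -0.2  0.4] 16.05
tilt dr [-0.    -0.004 -0.   ]
0.08 -0.46
0.13 -0.45
0.15 -0.45
```

>>> apply_moves([
  {"delta_pos":[0.08,-0.4,0],"dr":[0,0,0],"grip":255},
  {"delta_pos":[0.05,-0.3,0],"dr":[0,0,0],"grip":255},
])

```text
t: 16.3
position: [492.2, -25.1, 101.0]
ee_rot: [[-0.007, -0.233, 0.972], [0.008, 0.972, 0.233], [-1.0, 0.01, -0.005]]
force: [-1.2, 5.9, 1.2]
gripper_width: 12.9
```

```bash
python3 arc.py 3 1
```

```text
pos [492.2 -25.1 101. ] r 89.8 ang -168.6 lever 6.294 jaw+90 193.5 w 12.942154359418042 F [-1.2  5.9  1.2] 16.3
tilt dr [-0.008 -0.007 -0.   ]
0.08 -0.46
```

The stop is reached (5.9 N reaction), so the lever is shut. Releasing and rising.

>>> apply_moves([
  {"delta_pos":[0,0,0],"dr":[0,0,0],"grip":150},
  {"delta_pos":[0,0,0],"dr":[0,0,0],"grip":120},
  {"delta_pos":[0,0,0],"dr":[0,0,0],"grip":90},
  {"delta_pos":[0,0,1],"dr":[0.008,-0.003,0],"grip":60},
  {"delta_pos":[0,0,3],"dr":[0,0,0],"grip":60},
  {"delta_pos":[0,0,4],"dr":[0,0,0],"grip":60},
  {"delta_pos":[0,0,4],"dr":[0,0,0],"grip":60},
  {"delta_pos":[0,0,1],"dr":[0,0,0],"grip":60},
  {"delta_pos":[0,0,0],"dr":[0,0,0],"grip":60},
])

```text
t: 17.42
position: [493.5, -27.9, 237.5]
ee_rot: [[0.002, -0.229, 0.973], [0.015, 0.973, 0.229], [-1.0, 0.014, 0.006]]
force: [0.2, 0.4, -0.5]
gripper_width: 65.5
```

Run:
```python
from look import *
err(558.4,-145.3,240,102)
s,im=look("12")
cv2.imwrite("pics/s12c.png",cv2.resize(im[150:310,190:370],None,fx=3.5,fy=3.5,interpolation=cv2.INTER_CUBIC))
Q=pts("scene",np.load("scene12.npy"))
def rect(m,n):
    q=Q[m];print(n,len(q))
    if len(q)>4:
        r=cv2.minAreaRect(q[:,:2].astype(np.float32));print(np.round(r[0],1),np.round(r[1],1),round(r[2],1),np.median(q[:,2]).round(1))
m=(abs(Q[...,0]-558)<40)&(abs(Q[...,1]+143)<35)&(Q[...,2]>163)&(Q[...,2]<178);rect(m,"grip")
B=(Q[...,0]>460)&(Q[...,0]<620)&(Q[...,1]>-60)&(Q[...,1]<40)
rect(B&(Q[...,2]>76)&(Q[...,2]<86),"bar");rect(B&(Q[...,2]>100)&(Q[...,2]<116),"knob")
rect(B&(Q[...,2]>62)&(Q[...,2]<73),"bat")
```

```text
t 17.43 pos [493.5 -27.9 237.5] w 65.5 F [ 0.2  0.4 -0.5] j [ 0.17  0.39 -0.2   1.87  0.08  0.89  1.73]
dcm [  6.49 -11.74   0.25] dr [-0.015  0.002 -0.022]
drift [-0.2  0.  -0.5]
grip 112
[ 556.4 -144.5] [32.2 37. ] 10.7 170.8
bar 156
[538.4 -14.1] [102.8  21.7] 10.1 81.9
knob 24
[490.1 -26.3] [17.8 12.4] 58.8 108.9
bat 139
[544.8 -13.7] [95.8 38.3] 14.5 68.5
```

View pics/s12c.png

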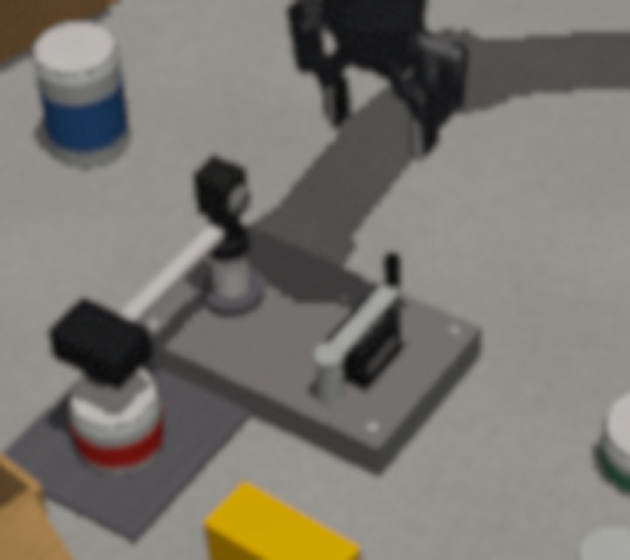

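The scene shows the lever shut over the seated battery, with the knob at about scene (302,227) and the bar over the pack. Fitted knob and bar depths agree. The grip is at about (558,-145). Moving over it.

>>> apply_moves([
  {"delta_pos":[0.8,-1.4,0],"dr":[-0.015,0.002,-0.022],"grip":60},
  {"delta_pos":[1.4,-2.6,0],"dr":[0,0,0],"grip":60},
  {"delta_pos":[1.4,-2.6,0],"dr":[0,0,0],"grip":60},
  {"delta_pos":[1.4,-2.6,0],"dr":[0,0,0],"grip":60},
  {"delta_pos":[1,-1.8,0],"dr":[0,0,0],"grip":60},
  {"delta_pos":[0.4,-0.7,0],"dr":[0,0,0],"grip":60},
  {"delta_pos":[0,0,0],"dr":[0,0,0],"grip":60},
  {"delta_pos":[0,0,0],"dr":[0,0,0],"grip":60},
])

```text
t: 18.48
position: [556.0, -152.6, 226.5]
ee_rot: [[-0.02, -0.202, 0.979], [-0.002, 0.979, 0.202], [-1.0, 0.002, -0.02]]
force: [-0.0, 0.2, 0.8]
gripper_width: 65.3
```

```bash
python3 -c "
from h import *
err(558,-145.2,210,101.8)"
```

```text
t 18.48 pos [ 556.  -152.6  226.5] w 65.3 F [-0.   0.2  0.8] j [ 0.33  0.53 -0.16  1.65  0.1   1.    1.91]
dcm [ 0.2   0.74 -1.65] dr [ 0.002 -0.02   0.002]
```

>>> apply_moves([
  {"delta_pos":[0.15,0.7,-0.4],"dr":[0.002,-0.02,0],"grip":60},
  {"delta_pos":[0,0,-0.6],"dr":[0,0,0],"grip":60},
  {"delta_pos":[0,0,0],"dr":[0,0,0],"grip":60},
  {"delta_pos":[0,0,0],"dr":[0,0,0],"grip":60},
])

```text
t: 18.98
position: [557.0, -142.4, 216.1]
ee_rot: [[0.0, -0.206, 0.979], [0.001, 0.979, 0.206], [-1.0, 0.001, 0.001]]
force: [0.0, 0.4, -0.3]
gripper_width: 65.6
```

Run:
```python
from look import *
err(558,-145.2,142,101.8)
s,im=look("13")
cv2.imwrite("pics/s13c.png",cv2.resize(im[130:270,190:330],None,fx=4,fy=4,interpolation=cv2.INTER_CUBIC))
```

```text
t 18.98 pos [ 557.  -142.4  216.1] w 65.6 F [ 0.   0.4 -0.3] j [ 0.32  0.53 -0.16  1.68  0.1   0.94  1.9 ]
dcm [ 0.1  -0.28 -7.41] dr [-0.001  0.    -0.002]
drift [-0.  -0.1 -0. ]
```

View pics/s13c.png

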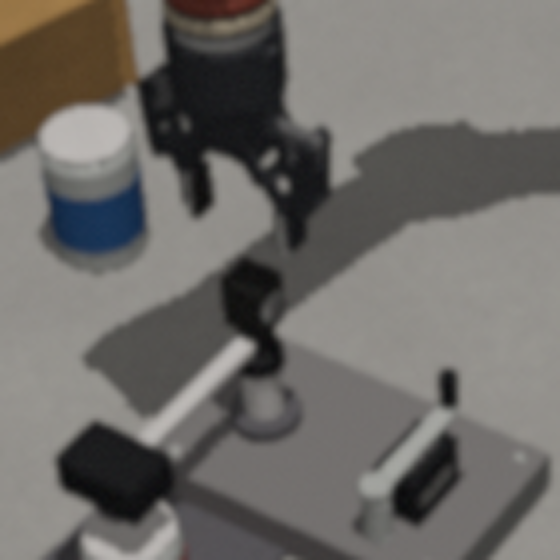

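Open fingers are above the grip: tips at about crop (200,210) and (295,240), with the grip at (253,290). Descending.

>>> apply_moves([
  {"delta_pos":[0.1,-0.25,-1],"dr":[0,0,0],"grip":60},
  {"delta_pos":[0,0,-1.5],"dr":[0,0,0],"grip":60},
  {"delta_pos":[0,0,-1.5],"dr":[0,0,0],"grip":60},
  {"delta_pos":[0,0,0],"dr":[0,0,0],"grip":60},
])

```text
t: 19.52
position: [557.4, -145.6, 172.4]
ee_rot: [[-0.001, -0.205, 0.979], [0.001, 0.979, 0.205], [-1.0, 0.002, -0.001]]
force: [-0.3, -0.9, 0.1]
gripper_width: 65.2
```

Run:
```python
from look import *
err(558,-145.2,142,101.8)
```

```text
t 19.52 pos [ 557.4 -145.6  172.4] w 65.2 F [-0.3 -0.9  0.1] j [ 0.32  0.58 -0.16  1.73  0.11  0.85  1.89]
dcm [ 0.06  0.04 -3.04] dr [-0.001 -0.001 -0.001]
```

>>> apply_moves([
  {"delta_pos":[0.05,0.05,-1],"dr":[0,0,0],"grip":60},
  {"delta_pos":[0,0,-1],"dr":[0,0,0],"grip":60},
  {"delta_pos":[0,0,-0.6],"dr":[0,0,0],"grip":60},
  {"delta_pos":[0,0,0],"dr":[0,0,0],"grip":60},
])

```text
t: 20.02
position: [558.1, -145.0, 144.5]
ee_rot: [[-0.001, -0.205, 0.979], [0.001, 0.979, 0.205], [-1.0, 0.002, -0.001]]
force: [-0.7, 0.2, 0.1]
gripper_width: 65.2
```

Run:
```python
from look import *
err(558,-145.2,142,101.8)
s,im=look("14")
cv2.imwrite("pics/s14c.png",cv2.resize(im[130:270,190:330],None,fx=4,fy=4,interpolation=cv2.INTER_CUBIC))
```

```text
t 20.02 pos [ 558.1 -145.   144.5] w 65.2 F [-0.7  0.2  0.1] j [ 0.31  0.62 -0.15  1.75  0.12  0.78  1.88]
dcm [-0.01 -0.02 -0.25] dr [-0.001 -0.001 -0.001]
drift [ 0.2 -0.   0.3]
```

View pics/s14c.png

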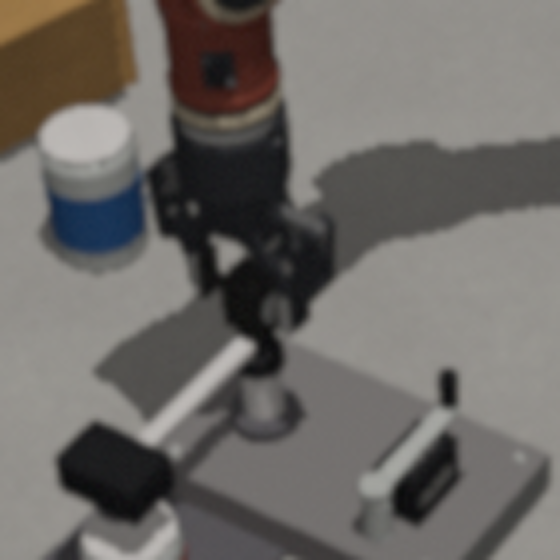

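Fingers straddle the grip at about scene (253,203). Squeezing now.

>>> apply_moves([
  {"delta_pos":[0,0,-0.3],"dr":[0,0,0],"grip":110},
  {"delta_pos":[0,0,0],"dr":[0,0,0],"grip":140},
  {"delta_pos":[0,0,0],"dr":[0,0,0],"grip":255},
  {"delta_pos":[0,0,0],"dr":[0,0,0],"grip":255},
  {"delta_pos":[0,0,0],"dr":[0,0,0],"grip":255},
  {"delta_pos":[0,0,0],"dr":[0,0,0],"grip":255},
], squeeze=60)

```text
t: 20.82
position: [558.5, -143.6, 142.7]
ee_rot: [[0.0, -0.207, 0.978], [0.003, 0.978, 0.207], [-1.0, 0.002, 0.001]]
force: [-0.2, 1.2, 0.4]
gripper_width: 33.0
```

Opening is 33.0 mm, the same reading as for the 34 mm battery, so the button is flush. Pulling up.

>>> apply_moves([
  {"delta_pos":[0,0,0.5],"dr":[0,0,0],"grip":255},
  {"delta_pos":[0,0,1],"dr":[0,0,0],"grip":255},
  {"delta_pos":[0,0,1],"dr":[0,0,0],"grip":255},
  {"delta_pos":[0,0,1],"dr":[0,0,0],"grip":255},
  {"delta_pos":[0,0,1],"dr":[0,0,0],"grip":255},
  {"delta_pos":[0,0,0],"dr":[0,0,0],"grip":255},
])

```text
t: 21.58
position: [558.5, -143.6, 189.9]
ee_rot: [[0.0, -0.207, 0.978], [0.003, 0.978, 0.207], [-1.0, 0.003, 0.001]]
force: [0.4, 0.5, -3.1]
gripper_width: 33.3
```

Run:
```python
from look import *
err(558.3,-144.5,237.7,101.8)
```

```text
t 21.57 pos [ 558.5 -143.6  189.9] w 33.3 F [ 0.4  0.5 -3.1] j [ 0.32  0.56 -0.16  1.71  0.11  0.88  1.89]
dcm [-0.02 -0.09  4.78] dr [-0.003  0.    -0.002]
```

Past the first stop (47 mm) carrying only the mast's weight. Going on to the second stop.

>>> apply_moves([
  {"delta_pos":[0,0,1],"dr":[0,0,0],"grip":255},
  {"delta_pos":[0,0,1],"dr":[0,0,0],"grip":255},
  {"delta_pos":[0,0,1],"dr":[0,0,0],"grip":255},
  {"delta_pos":[0,0,0.8],"dr":[0,0,0],"grip":255},
  {"delta_pos":[0,0,0],"dr":[0,0,0],"grip":255},
])

```text
t: 22.2
position: [558.5, -143.6, 230.5]
ee_rot: [[0.001, -0.207, 0.978], [0.003, 0.978, 0.207], [-1.0, 0.002, 0.001]]
force: [1.5, 0.3, -3.5]
gripper_width: 33.4
```

>>> apply_moves([
  {"delta_pos":[0,0,0.3],"dr":[0,0,0],"grip":255},
  {"delta_pos":[0,0,0.3],"dr":[0,0,0],"grip":255},
])

```text
t: 22.45
position: [558.4, -143.7, 236.3]
ee_rot: [[0.0, -0.207, 0.978], [0.003, 0.978, 0.207], [-1.0, 0.003, 0.001]]
force: [1.6, 0.9, -4.6]
gripper_width: 33.3
```

>>> apply_moves([
  {"delta_pos":[0,0,0.2],"dr":[0,0,0],"grip":255},
  {"delta_pos":[0,0,0.1],"dr":[0,0,0],"grip":255},
])

```text
t: 22.7
position: [558.4, -143.6, 237.8]
ee_rot: [[-0.0, -0.207, 0.978], [0.003, 0.978, 0.207], [-1.0, 0.003, 0.0]]
force: [4.2, 0.2, -11.5]
gripper_width: 33.5
```

The hard stop is met at 95.1 mm lift with -11.5 N. Holding and checking.

>>> apply_moves([
  {"delta_pos":[0,0,0],"dr":[0,0,0],"grip":255},
  {"delta_pos":[0,0,0.05],"dr":[0,0,0],"grip":255},
  {"delta_pos":[0,0,0.05],"dr":[0,0,0],"grip":255},
])

```text
t: 23.08
position: [558.4, -143.6, 237.7]
ee_rot: [[-0.001, -0.207, 0.978], [0.003, 0.978, 0.207], [-1.0, 0.003, -0.0]]
force: [2.9, 0.7, -11.3]
gripper_width: 33.4
```

Run:
```python
from look import *
err(558.3,-144.5,237.7,101.8)
s,im=look("15");err(558.3,-144.5,237.7,101.8)
cv2.imwrite("pics/s15c.png",cv2.resize(im[100:310,170:370],None,fx=2.8,fy=2.8,interpolation=cv2.INTER_CUBIC))
Q=pts("scene",np.load("scene15.npy"))
def rect(m,n):
    q=Q[m];print(n,len(q))
    if len(q)>4:
        r=cv2.minAreaRect(q[:,:2].astype(np.float32));print(np.round(r[0],1),np.round(r[1],1),round(r[2],1),np.median(q[:,2]).round(1))
C=(abs(Q[...,0]-709)<45)&(abs(Q[...,1]+111)<55)
rect(C&(Q[...,2]>215)&(Q[...,2]<245),"camtop")
B=(Q[...,0]>460)&(Q[...,0]<620)&(Q[...,1]>-60)&(Q[...,1]<40)
rect(B&(Q[...,2]>76)&(Q[...,2]<86),"bar");rect(B&(Q[...,2]>100)&(Q[...,2]<116),"knob")
```

```text
t 23.07 pos [ 558.4 -143.6  237.7] w 33.4 F [  2.9   0.7 -11.3] j [ 0.32  0.51 -0.17  1.65  0.09  1.    1.91]
dcm [-0.01 -0.09 -0.  ] dr [-0.003 -0.001 -0.003]
drift [0. 0. 0.]
t 23.12 pos [ 558.4 -143.6  237.8] w 33.9 F [  3.7   0.3 -10.1] j [ 0.32  0.51 -0.17  1.65  0.09  1.    1.91]
dcm [-0.01 -0.09 -0.01] dr [-0.003 -0.001 -0.003]
camtop 445
[ 698.  -112.8] [69.2 70.2] 9.9 228.7
bar 155
[538.8 -17.4] [105.4  23.5] 14.4 81.6
knob 30
[491.2 -23.4] [20.4 12.5] 61.2 108.2
```

View pics/s15c.png

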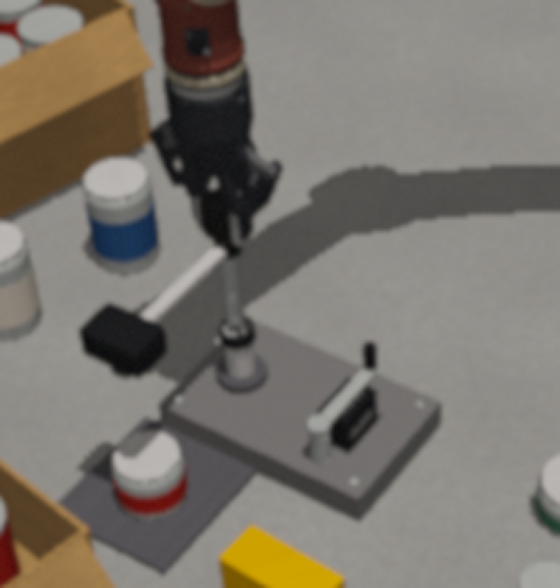

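The mast is up: the camera-box top went from 134.1 to 228.7 mm, about 95 mm. It is still, the lever is shut and the groceries stand. Handing in.

```bash
python3 -c "
from plant import ticket
print(ticket.sign_off())"
```

```text
the job is handed in; nothing more can be done
None
```

I put the right-most battery pack in the pocket, swung the lever shut over it, squeezed the grip with the button in, and pulled the mast to its second stop. I handed in at about t = 23 s while still holding it there; no verdict was reported.

**Last checks:**
- **Battery:** it met the pocket floor at the predicted height, with the vertical force going from about −3 to +3.5 N. Its top read about 69 mm before the lever was shut, which is home given that camera's roughly 1 mm low bias. Later fits of its outline were mixed up with the lever and gripper, so they confirm nothing. The shut bar passing over it does.
- **Lever:** it was swung to its stop with about 6 N of reaction. The final picture and the knob position show it shut.
- **Mast:** the gripper rose 95.0 mm and the camera box about 94.6 mm. At the end the tool read −10 to −11 N against the stop with no drift. The jaw opening of 33.4 mm means the button was flush.
- **Groceries:** those in the final crop were standing. I did not measure all of them at the end.

**What disagreed:** the two cameras differed by 2–4 mm, so I measured the pocket relative to the battery in each view. Some moves drifted up to 10 mm and were corrected. One early move call was refused for missing keys and then sent again.

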